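# Give four polished pots their own lids back

## Task

After polishing, the lids of the four pots (copper, brass, tinned and blackened) were put on the wrong pots: give each pot the lid of its own metal, fully seated on its rim. Use the empty grey felt pad as the spare place for a lid on the way, never the bare gritty bench. Set every lid down gently without dropping it, and leave the pots standing where they are.

Things in the scene. Friction and masses are not known exactly. Their poses are not given: they have to be found in the camera images.
- lid_copper: Loose round lid of red-brown polished copper, 160 g. Origin on its axis at the flange's flat underside, z up. Flange 100 mm wide, 3 thick; below it a centring cone 10 deep, 78 wide at the flange, 62 at its flat foot; above it a low dome to z = 10 mm. Knob of the same metal: 24 mm wide from z = 18 to 36, on a 16 mm neck, top at z = 42.
- lid_brass: Loose round lid of yellow brass, 160 g. Origin on its axis at the flange's flat underside, z up. Flange 100 mm wide, 3 thick; below it a centring cone 10 deep, 78 wide at the flange, 62 at its flat foot; above it a low dome to z = 10 mm. Knob of the same metal: 24 mm wide from z = 18 to 36, on a 16 mm neck, top at z = 42.
- lid_tinned: Loose round lid of plain silver-grey tinned metal, 160 g. Origin on its axis at the flange's flat underside, z up. Flange 100 mm wide, 3 thick; below it a centring cone 10 deep, 78 wide at the flange, 62 at its flat foot; above it a low dome to z = 10 mm. Knob of the same metal: 24 mm wide from z = 18 to 36, on a 16 mm neck, top at z = 42.
- lid_black: Loose round lid of blackened, near-black copper, 160 g. Origin on its axis at the flange's flat underside, z up. Flange 100 mm wide, 3 thick; below it a centring cone 10 deep, 78 wide at the flange, 62 at its flat foot; above it a low dome to z = 10 mm. Knob of the same metal: 24 mm wide from z = 18 to 36, on a 16 mm neck, top at z = 42.
- pot_copper: Loose round-bellied pot of red-brown polished copper, 750 g, 134 mm wide (seen all round a lid from above), two ears reaching 84 mm from its axis. Origin at the centre of its underside, z up. Collar 92 mm outside, 86 inside, its flat rim 74 mm above the origin: a seated lid has its origin there, its cone in the mouth. Starts with a lid of another metal on.
- pot_brass: Loose squat, round-bellied pot of yellow brass, 750 g, 142 mm wide (seen all round a lid from above), two ears reaching 84 mm from its axis. Origin at the centre of its underside, z up. Collar 92 mm outside, 86 inside, its flat rim 62 mm above the origin: a seated lid has its origin there, its cone in the mouth. Starts with a lid of another metal on.
- pot_tinned: Loose cone-shouldered, wide-footed pot of plain silver-grey tinned metal, 750 g, 136 mm wide (seen all round a lid from above), two ears reaching 84 mm from its axis. Origin at the centre of its underside, z up. Collar 92 mm outside, 86 inside, its flat rim 74 mm above the origin: a seated lid has its origin there, its cone in the mouth. Starts with a lid of another metal on.
- pot_black: Loose straight-sided, drum-shaped pot of blackened, near-black copper, 750 g, 132 mm wide (seen all round a lid from above), two ears reaching 84 mm from its axis. Origin at the centre of its underside, z up. Collar 92 mm outside, 86 inside, its flat rim 62 mm above the origin: a seated lid has its origin there, its cone in the mouth. Starts with a lid of another metal on.
- felt_pad: Fixed square of dark grey felt on a thin board, 136 mm by 136 mm, empty at the start. Origin at the centre of its underside on the bench, z up; the felt's top is 10 mm above the origin. A lid laid on it stands on the flat foot of its cone, its origin 20 mm above the pad's origin.
Not all that is in view belongs to the job. Leave any blue look-alike of the lid_brass alone. Leave any blue look-alike of the lid_copper alone.

How it is judged (in metres and radians):
On the way:
1. a lid has been laid flat on the felt pad and let go (((horizontal distance between lid_copper and felt_pad below 0.045 m and z of lid_copper in the frame of felt_pad below 0.024 m and angle between lid_copper's own z axis and vertical below 0.07 rad and contact force between lid_copper and the fingers below 0.05 N) or (horizontal distance between lid_brass and felt_pad below 0.045 m and z of lid_brass in the frame of felt_pad below 0.024 m and angle between lid_brass's own z axis and vertical below 0.07 rad and contact force between lid_brass and the fingers below 0.05 N) or (horizontal distance between lid_tinned and felt_pad below 0.045 m and z of lid_tinned in the frame of felt_pad below 0.024 m and angle between lid_tinned's own z axis and vertical below 0.07 rad and contact force between lid_tinned and the fingers below 0.05 N) or (horizontal distance between lid_black and felt_pad below 0.045 m and z of lid_black in the frame of felt_pad below 0.024 m and angle between lid_black's own z axis and vertical below 0.07 rad and contact force between lid_black and the fingers below 0.05 N))), for 0.2 s.
At the end, for the whole second after the job is handed in: Each lid is seated on the pot of its own metal (axes within 10 mm, the flange within 3 mm of the rim's height, lid and pot tilted less than 4 degrees), let go and at rest (slower than 20 mm/s), and every pot is within 30 mm of where it stood (horizontal distance between lid_copper and pot_copper below 0.01 m and z of lid_copper in the frame of pot_copper between 0.071 and 0.077 m and angle between each of lid_copper, pot_copper, lid_brass, pot_brass, lid_tinned, pot_tinned, lid_black, pot_black's own z axis and vertical below 0.07 rad and distance of each of pot_copper, pot_brass, pot_tinned, pot_black from where it was at the start of the episode below 0.03 m and contact force between each of lid_copper, lid_brass, lid_tinned, lid_black and the fingers below 0.05 N and linear speed of each of lid_copper, pot_copper, lid_brass, pot_brass, lid_tinned, pot_tinned, lid_black, pot_black below 0.02 m/s and horizontal distance between lid_brass and pot_brass below 0.01 m and z of lid_brass in the frame of pot_brass between 0.059 and 0.065 m and horizontal distance between lid_tinned and pot_tinned below 0.01 m and z of lid_tinned in the frame of pot_tinned between 0.071 and 0.077 m and horizontal distance between lid_black and pot_black below 0.01 m and z of lid_black in the frame of pot_black between 0.059 and 0.065 m); the robot touches nothing.
It fails at once if a lid is down on the bare bench, not on the felt pad ((height (world z) of lid_copper below 0.05 m and horizontal distance between lid_copper and felt_pad above 0.09 m) or (height (world z) of lid_brass below 0.05 m and horizontal distance between lid_brass and felt_pad above 0.09 m) or (height (world z) of lid_tinned below 0.05 m and horizontal distance between lid_tinned and felt_pad above 0.09 m) or (height (world z) of lid_black below 0.05 m and horizontal distance between lid_black and felt_pad above 0.09 m)).
It fails at once if a pot is pushed more than 30 mm from where it stood (distance of any of pot_copper, pot_brass, pot_tinned, pot_black from where it was at the start of the episode above 0.03 m).
It fails at once if a lid is dropped: let go of and falling faster than 0.6 m/s (a free fall of about 18 mm) ((linear speed of lid_copper above 0.6 m/s and contact force between lid_copper and the fingers below 0.05 N) or (linear speed of lid_brass above 0.6 m/s and contact force between lid_brass and the fingers below 0.05 N) or (linear speed of lid_tinned above 0.6 m/s and contact force between lid_tinned and the fingers below 0.05 N) or (linear speed of lid_black above 0.6 m/s and contact force between lid_black and the fingers below 0.05 N)).
It also fails if it takes over 122 s, if anything falls off the work surface, if the arm or the gripper's body presses on something with over 40 N, if the wrist force passes 120 N, or if a joint passes its speed limit or range.

## Robot

A 6-joint arm with a two-finger parallel gripper is mounted at the origin on the work surface. World frame = base frame: x ahead of the robot, y to its left, z up, the work surface at z = 0. Lengths are in mm, angles in rad, forces in N, time in s.
With the tool pointing down it reaches from about 250 to 775 mm from the base axis. Payload 4 kg.
Tool frame: the origin (TCP) lies between the finger pads; the fingertips stand ctrl.tips_ahead ahead of it and the grasp point (between the pads) lies 2 mm behind it (ctrl.tips_ahead is the distance from the TCP to the fingertips, in mm); x points along the fingers, y is the direction in which the jaws open and shut, and the axes are right-handed (so a half turn about x gives the same grasp; the last joint's range is limited). The gripper opens to 94 mm and grips with 3 to 60 N. Pads are 16 mm wide; open, the fingers measure 119 mm over their backs; the gripper's body (75 mm by 177 mm) begins 78 mm behind the grasp point.
Start: joints at [1.129, 0.087, 1.371, -0, 1.684, -0.103], TCP at [182.805, 518.749, 222.506] pointing down, gripper open.
Joint ranges: [-3.1, 3.1], [-0.76, 2.03], [0.27, 2.55], [-1.08, 4.22], [0.17, 2.65], [-2.57, 2.57]. Speed limits (rad/s): [2.79, 2.79, 3.14, 3.14, 3.14, 3.14].

## Interface

Orientations are given as a unit quaternion [x, y, z, w].
In Python, from plant import ctrl gives the robot as it stands.
- The arm moves only by the tool carry_out, never from a script. Its argument "commands" is a list of rows, each an object with "jaw": the finger opening in cm, from 0 to 9.4; "delta_pos": the shift along the tool's x, y, z in cm, a list of three; "dr": the turn, a rotation vector about the tool's x, y, z in degrees, a list of three. A call has 1 to 8 rows; each row shifts and turns the commanded pose from where the row before left it, along the tool's axes as they then stand; what a row does not reach is not made up. A row lasts 1/10 s, in which the tool goes at most 50 mm and 8.59 degrees, less where a joint would pass 70% of its speed; a pose out of reach is approached as far as the arm can. A call with a gripper value outside its range is refused whole. The fingers move at their own pace and stop on an object; the grip force is fixed at half the most. Time passes only in rows, so rows that do not move let the fingers close. It gives the time, the measured TCP pose, the force and the opening at its end, in the units of the state.
- ctrl.observe(): the state, without advancing time (a new reading comes with each control period).
- ctrl.get_image(name): name is "side" or "top"; returns the picture (420x560x3 uint8, blue, green, red); there is no depth.
- ctrl.camera_info(name): a dict with "fx", "fy", "cx", "cy" (pixels), "R" (3x3) and "t" (3): a world point X has camera coordinates R X + t. Camera axes: x right, y down, z forward; pixel columns grow to the right and rows downward; lengths in mm; the calibration is good to about 2 mm. A picture is of the moment at which its call begins. camera_info takes no time and is no camera call.
- ctrl.finish_job(): hands the job in, once; it reports no verdict.
Trained networks look in the newest picture that a camera, given by its name, has taken for a name from the list of things; names that differ only in an ending like _2 or _b are one class to them, and where a whole thing is asked for, a point or a joint stands for the part that bears it (a point fixed in the world has none). Each returns a list of dicts, best first, with "confidence" (0 to 1); they miss things now and then, are a little off and sometimes report something else, mostly with a low value. They report only what shows in the picture. A call takes as long as a camera call. They do not tell look-alikes from the thing itself.
- ctrl.regions_of(camera, label): "pixels" (420x560 bool, what is visible of it) and "bbox" ([left, top, right, bottom] in pixels, round what is visible of it).
- ctrl.landmark_of(camera, label): "position" ([column, row] in pixels: a listed point, or the origin of a listed thing).
The state is a dict: "clock": time; "joint_pos": joint angles; "dq": joint speeds; "joint_efforts": joint torques, N m; "eef_pos": TCP position; "ee_rot": TCP orientation; "force": force on the tool from outside, world axes, zero at the start; "moment": the same for the moment, N m; "finger_gap": opening from 0.0 (shut) to 1.0 (fully open).
Only numpy, scipy, OpenCV 4.12 (cv2) and the standard library are available. Lean on these libraries where they do the work, as an engineer would, in place of code of your own. Each camera call takes 0.05 s, during which the arm holds its last target.

## Working session

There is one attempt and no reset: what is moved stays moved. The work goes in short steps, Python scripts to look and compute and a tool call to move; the robot and the scene stay as the last step left them, time stands still between calls to the robot, and variables do not carry over. Pictures are saved under pics/ and viewed, and the job is handed in when it is done.

Besides the shell and the picture viewer there is one more tool, called after "Emit:" by a JSON object that holds its "name" and its "arguments". carry_out: Moves the arm, as the interface text tells. Its arguments: {"type":"object","properties":{"commands":{"type":"array","items":{"type":"object","properties":{"jaw":{"type":"number"},"delta_pos":{"type":"array","items":{"type":"number"}},"dr":{"type":"array","items":{"type":"number"}}}}}},"required":["commands"]}

```bash
mkdir -p pics
python3 - <<'E'
from plant import ctrl
import cv2
s=ctrl.observe(); print({k:s[k] for k in ('clock','eef_pos','ee_rot','finger_gap','force')}, ctrl.tips_ahead)
for n in ('top','side'):
    im=ctrl.get_image(n); cv2.imwrite(f'pics/{n}0.png',im)
    c=ctrl.camera_info(n); print(n,c)
E
```

```text
{'clock': 0.0, 'eef_pos': array([182.56575845, 518.25304901, 221.27057372]), 'ee_rot': array([ 0.1184116 ,  0.69720049, -0.11998286,  0.6967742 ]), 'finger_gap': 1.001349494644229, 'force': array([0.08714129, 0.53721438, 0.56632831])} 17.0
top {'fx': 423.1866804544981, 'fy': 423.1866804544981, 'cx': 281.52775851154786, 'cy': 204.5647692358574, 'R': array([[-0.0237672 , -0.99965912, -0.0108059 ],
       [-0.98772454,  0.02514995, -0.15416782],
       [ 0.15438704,  0.00700912, -0.98798558]]), 't': array([ -19.25717133,  471.44363969, 1115.13354629])}
side {'fx': 382.0952074441813, 'fy': 382.0952074441813, 'cx': 282.69661312478166, 'cy': 209.53608050066953, 'R': array([[ 0.95779615, -0.28711015,  0.01393905],
       [-0.19899492, -0.69727718, -0.68862585],
       [ 0.20743085,  0.65678939, -0.72498285]]), 't': array([-436.23757251,   81.25638852, 1019.92260095])}
```

View pics/top0.png

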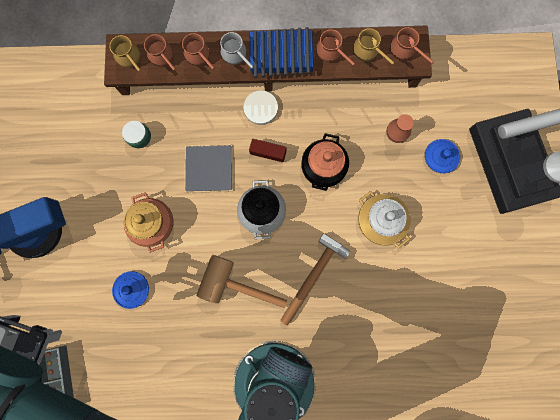

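View pics/side0.png

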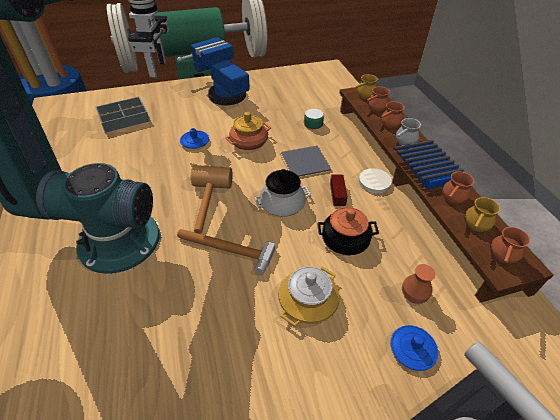

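Run:
```python
from plant import ctrl
import numpy as np
for l in ['lid_copper','lid_brass','lid_tinned','lid_black','pot_copper','pot_brass','pot_tinned','pot_black','felt_pad']:
    for n in ('top','side'):
        r=ctrl.landmark_of(n,l); print(l,n,[(np.round(d['position'],1).tolist(),round(float(d['confidence']),2)) for d in r][:5])
```

```text
lid_copper top [([325.7, 161.7], 0.97), ([444.9, 153.8], 0.94), ([261.5, 206.5], 0.17)]
lid_copper side [([414.0, 346.0], 0.81), ([352.9, 218.9], 0.56), ([301.5, 162.2], 0.35)]
lid_brass top [([128.2, 288.2], 0.59)]
lid_brass side [([247.6, 124.6], 0.78), ([195.7, 139.3], 0.68)]
lid_tinned top [([385.3, 214.9], 0.79)]
lid_tinned side [([309.6, 287.7], 0.96)]
lid_black top [([264.1, 206.2], 0.57)]
lid_black side [([282.4, 182.8], 0.76), ([303.0, 165.5], 0.72)]
pot_copper top []
pot_copper side [([281.0, 197.9], 0.23)]
pot_brass top [([386.2, 220.0], 0.83)]
pot_brass side [([309.0, 300.7], 0.9)]
pot_tinned top [([259.0, 210.6], 0.65), ([326.6, 158.2], 0.21)]
pot_tinned side [([280.0, 200.0], 0.7)]
pot_black top [([323.0, 164.8], 0.86), ([262.3, 209.9], 0.73)]
pot_black side [([345.4, 236.0], 0.98)]
felt_pad top [([206.1, 170.6], 0.94)]
felt_pad side [([302.0, 164.6], 0.74)]
```

The pictures show a four-way cycle of wrong lids:
- The copper lid is on the black pot (top ≈325,162).
- The black lid is on the tinned pot (≈262,208).
- The tinned lid is on the brass pot (≈386,216).
- The brass lid is on the copper pot (≈146,220).

The pad is at ≈(208,168) and is empty. The blue look-alikes are at (130,289) and (443,155). Next I'll fit the poses by silhouette.

```bash
cat > h.py <<'E'
from plant import ctrl
import numpy as np, cv2
from scipy.optimize import minimize
CAM={n:ctrl.camera_info(n) for n in('top','side')}
def proj(n,P):
    c=CAM[n]; q=np.asarray(P,float)@c['R'].T+c['t']
    return np.c_[c['fx']*q[:,0]/q[:,2]+c['cx'], c['fy']*q[:,1]/q[:,2]+c['cy']]
def back(n,uv,z):
    c=CAM[n]; d=c['R'].T@np.array([(uv[0]-c['cx'])/c['fx'],(uv[1]-c['cy'])/c['fy'],1]); o=-c['R'].T@c['t']
    return o+d*(z-o[2])/d[2]
A=np.linspace(0,2*np.pi,60,endpoint=False)
def circ(r,z): return np.c_[r*np.cos(A),r*np.sin(A),np.full(60,z)]
LID=[np.r_[circ(50,0),circ(50,3),circ(22,10)],np.r_[circ(8,8),circ(8,18)],np.r_[circ(12,18),circ(12,36),circ(8,42)]]
def sil(n,pos,parts=LID):
    m=np.zeros((420*4,560*4),np.uint8)
    for p in parts:
        h=cv2.convexHull(((proj(n,p+pos)+.5)*4).astype(np.float32)).astype(np.int32); cv2.fillConvexPoly(m,h,255)
    return cv2.resize(m,(560,420),interpolation=cv2.INTER_AREA)/255.
def fit(masks,p0,z=None,parts=LID):
    def f(x):
        p=np.array([x[0],x[1],z if z is not None else x[2]])
        return sum(np.abs(sil(n,p,parts)-m).sum() for n,m in masks.items())
    x0=np.array(p0[:2] if z is not None else p0,float)
    S=np.vstack([x0]+[x0+e for e in np.eye(len(x0))*6])
    r=minimize(f,x0,method='Nelder-Mead',options=dict(initial_simplex=S,xatol=.2,fatol=.5,maxiter=90))
    return r.x,r.fun
E
python3 - <<'E'
from h import *
for n in CAM: ctrl.get_image(n)
P={'copper':(325.7,161.7,62),'brass':(146,220,74),'tinned':(385.3,214.9,62),'black':(263,207,74)}
vis={n:ctrl.get_image(n) for n in CAM}
for k,(u,v,z) in P.items():
    p=back('top',(u,v),z); ms={}
    for n in CAM:
        q=proj(n,[p])[0]
        for d in ctrl.regions_of(n,'lid_'+k):
            m=d['pixels']; b=d['bbox']
            if b[0]<q[0]<b[2] and b[1]<q[1]<b[3] and m.sum()>200: ms[n]=m.astype(float); break
    print(k,p.round(1),{n:(m.sum(), sil(n,p).sum().round()) for n,m in ms.items()})
    for n in ms: x,f=fit({n:ms[n]},p,z); print('  ',n,x.round(1),round(f))
    if len(ms)==2:
        print('   both',*fit(ms,p,z)); print('   both free z',*fit(ms,p))
for l,z in (('felt_pad',10),):
  for n in CAM:
    for d in ctrl.regions_of(n,l)[:1]:
        cs=cv2.findContours(d['pixels'].astype(np.uint8),0,1)[0]; c=max(cs,key=cv2.contourArea)
        r=cv2.minAreaRect(c); print(n,r)
        a=cv2.approxPolyDP(c,6,True)[:,0]
        w=np.array([back(n,t,z)[:2] for t in a]); print(w.round(0).tolist(), w.mean(0).round(1))
E
```

```text
copper [ 580.9 -153.    62. ] {'top': (np.float64(1050.0), np.float64(1074.0)), 'side': (np.float64(842.0), np.float64(906.0))}
   top [ 588.1 -154. ] 51
   side [ 587.  -155.5] 63
   both [ 587.44442014 -154.52614618] 118.50588235294117
   both free z [ 588.03825171 -153.96272481   60.25792257] 112.05882352941177
brass [433.  325.6  74. ] {'top': (np.float64(1127.0), np.float64(1157.0)), 'side': (np.float64(414.0), np.float64(457.0))}
   top [433.4 335. ] 41
   side [432.3 333.3] 46
   both [432.87934173 334.85242902] 91.97647058823529
   both free z [433.84965657 336.14764183  71.42665269] 84.2156862745098
tinned [ 432.2 -304.6   62. ] {'top': (np.float64(1076.0), np.float64(1143.0)), 'side': (np.float64(1373.0), np.float64(1364.0))}
   top [ 425.7 -309.4] 77
   side [ 424.6 -308.9] 52
   both [ 425.51243785 -308.82069503] 134.2549019607843
   both free z [ 424.98405829 -309.30931787   62.2827293 ] 130.68235294117648
black [459.7  17.8  74. ] {'top': (np.float64(1094.0), np.float64(1143.0)), 'side': (np.float64(655.0), np.float64(716.0))}
   top [462.3  25.6] 52
   side [462.2  24.7] 55
   both [462.36219402  25.61751842] 107.97647058823529
   both free z [462.70238818  26.10344768  72.51960526] 104.89411764705883
top ((208.37770080566406, 168.5758056640625), (48.362022399902344, 48.32632827758789), 87.95458984375)
[[651.0, 112.0], [645.0, 241.0], [517.0, 236.0], [517.0, 107.0]] [582.5 174. ]
side ((306.0288391113281, 161.6674346923828), (28.85019302368164, 47.06421661376953), 80.21759033203125)
[[640.0, 234.0], [515.0, 218.0], [544.0, 97.0], [633.0, 96.0]] [583.  161.1]
```

```bash
cat >> h.py <<'E'
from scipy.spatial.transform import Rotation as Ro
POS={'black_lid0':(462.4,25.6,74),'tinned_lid0':(425.4,-309,62),'brass_lid0':(433,335,74),'copper_lid0':(587.7,-154.4,62),'pad':(583,174,20)}
def delta(x,y,z):
    s=ctrl.observe(); R=Ro.from_quat(s['ee_rot']).as_matrix(); d=R.T@(np.array([x,y,z])-s['eef_pos'])
    print('t %.2f pos %s gap %.3f force %s'%(s['clock'],s['eef_pos'].round(1),s['finger_gap'],s['force'].round(1)),'delta cm',(d/10).round(2),'len',np.linalg.norm(d).round(0))
    print('toolx',R[:,0].round(3),'y',R[:,1].round(3))
E
python3 - <<'E'
from h import *
delta(462.4,25.6,200); delta(462.4,25.6,200)
# overlay
for n in CAM:
    im=ctrl.get_image(n)
    for k,p in POS.items():
        for part in LID:
            cv2.polylines(im,[cv2.convexHull(proj(n,part+np.array(p)).astype(np.float32)).astype(np.int32)],True,(255,0,255),1)
    cv2.imwrite(f'pics/ov_{n}.png',im)
E
```

```text
t 1.70 pos [182.8 518.7 222.5] gap 0.999 force [ 0.  -0.4 -0. ] delta cm [  2.25 -37.22  42.76] len 567.0
toolx [ 0.  0. -1.] y [0.332 0.943 0.   ]
t 1.70 pos [182.8 518.7 222.5] gap 0.999 force [ 0.  -0.4 -0. ] delta cm [  2.25 -37.22  42.76] len 567.0
toolx [ 0.  0. -1.] y [0.332 0.943 0.   ]
```

View pics/ov_top.png

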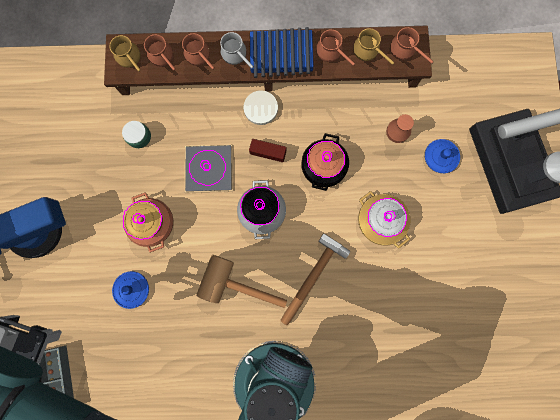

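View pics/ov_side.png

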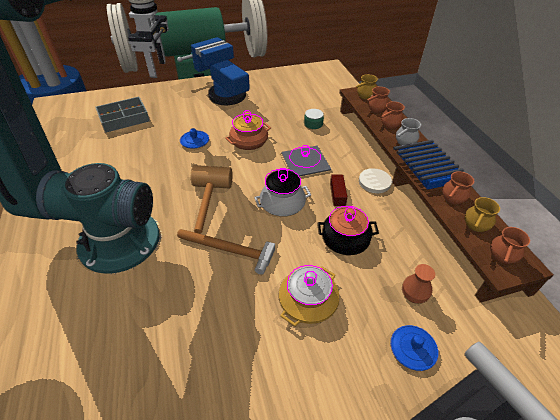

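The overlays sit on the lids in both views, at top knobs (260,205), (138,219), (389,216) and (327,157), and the pad ring lies inside the pad. I'll go above the black lid, keeping z about 220.

Emit:
{"name": "carry_out", "arguments": {"commands": [{"delta_pos": [0, -2.4, 2.7], "jaw": 6}, {"delta_pos": [0, -2.4, 2.7], "jaw": 6}, {"delta_pos": [0, -2.4, 2.7], "jaw": 6}, {"delta_pos": [0, -2.4, 2.7], "jaw": 6}, {"delta_pos": [0, -2.4, 2.7], "jaw": 6}, {"delta_pos": [0, -2.4, 2.7], "jaw": 6}, {"delta_pos": [0, -2.4, 2.7], "jaw": 6}, {"delta_pos": [0, -2.4, 2.7], "jaw": 6}]}}

```text
$.commands[0]: bad value
```

Emit:
{"name": "carry_out", "arguments": {"commands": [{"delta_pos": [0, -2.4, 2.7], "jaw": 6}, {"delta_pos": [0, -2.4, 2.7], "jaw": 6}, {"delta_pos": [0, -2.4, 2.7], "jaw": 6}, {"delta_pos": [0, -2.4, 2.7], "jaw": 6}, {"delta_pos": [0, -2.4, 2.7], "jaw": 6}, {"delta_pos": [0, -2.4, 2.7], "jaw": 6}, {"delta_pos": [0, -2.4, 2.7], "jaw": 6}, {"delta_pos": [0, 0, 0], "jaw": 6}]}}

```text
$.commands[0]: bad value
```

Run:
```python
from h import *
delta(462.4,25.6,104)
```

```text
t 1.80 pos [182.8 518.7 222.5] gap 1.000 force [1.3 0.1 0.1] delta cm [ 11.85 -37.22  42.76] len 579.0
toolx [ 0.  0. -1.] y [0.332 0.943 0.   ]
```

Emit:
{"name": "carry_out", "arguments": {"commands": [{"delta_pos": [0, -2.4, 2.7], "dr": [0, 0, 0], "jaw": 6}, {"delta_pos": [0, -2.4, 2.7], "dr": [0, 0, 0], "jaw": 6}, {"delta_pos": [0, -2.4, 2.7], "dr": [0, 0, 0], "jaw": 6}, {"delta_pos": [0, -2.4, 2.7], "dr": [0, 0, 0], "jaw": 6}, {"delta_pos": [0, -2.4, 2.7], "dr": [0, 0, 0], "jaw": 6}, {"delta_pos": [0, -2.4, 2.7], "dr": [0, 0, 0], "jaw": 6}, {"delta_pos": [0, -2.4, 2.7], "dr": [0, 0, 0], "jaw": 6}, {"delta_pos": [0, -2.4, 2.7], "dr": [0, 0, 0], "jaw": 6}]}}

```text
clock: 2.6
eef_pos: [323.2, 264.6, 222.7]
ee_rot: [0.119, 0.697, -0.119, 0.697]
force: [0.4, 0.2, 0.1]
finger_gap: 0.639
```

Emit:
{"name": "carry_out", "arguments": {"commands": [{"delta_pos": [0, -2.56, 3.0], "dr": [0, 0, 0], "jaw": 6}, {"delta_pos": [0, -2.56, 3.0], "dr": [0, 0, 0], "jaw": 6}, {"delta_pos": [0, -2.56, 3.0], "dr": [0, 0, 0], "jaw": 6}, {"delta_pos": [0, -2.56, 3.0], "dr": [0, 0, 0], "jaw": 6}, {"delta_pos": [0, -2.56, 3.0], "dr": [0, 0, 0], "jaw": 6}, {"delta_pos": [0, -2.56, 3.0], "dr": [0, 0, 0], "jaw": 6}, {"delta_pos": [0, -2.56, 3.0], "dr": [0, 0, 0], "jaw": 6}, {"delta_pos": [0, 0, 0], "dr": [0, 0, 0], "jaw": 6}]}}

```text
clock: 3.4
eef_pos: [462.6, 23.5, 222.0]
ee_rot: [0.121, 0.697, -0.122, 0.697]
force: [0.3, 1.1, 0.5]
finger_gap: 0.639
```

Run:
```python
from h import *
delta(462.4,25.6,104)
```

```text
t 3.40 pos [462.6  23.5 222. ] gap 0.639 force [0.3 1.1 0.5] delta cm [11.8   0.21 -0.1 ] len 118.0
toolx [-0.    -0.001 -1.   ] y [ 0.338  0.941 -0.001]
```

Emit:
{"name": "carry_out", "arguments": {"commands": [{"delta_pos": [2.0, 0.2, -0.1], "dr": [0, 0, 0], "jaw": 6}, {"delta_pos": [2.0, 0, 0], "dr": [0, 0, 0], "jaw": 6}, {"delta_pos": [2.0, 0, 0], "dr": [0, 0, 0], "jaw": 6}, {"delta_pos": [2.0, 0, 0], "dr": [0, 0, 0], "jaw": 6}, {"delta_pos": [1.5, 0, 0], "dr": [0, 0, 0], "jaw": 6}, {"delta_pos": [1.0, 0, 0], "dr": [0, 0, 0], "jaw": 6}, {"delta_pos": [0, 0, 0], "dr": [0, 0, 0], "jaw": 6}]}}

```text
clock: 4.1
eef_pos: [459.7, 29.9, 116.1]
ee_rot: [0.119, 0.698, -0.119, 0.696]
force: [0.6, 0.0, 0.4]
finger_gap: 0.641
```

Run:
```python
from h import *
delta(462.4,25.6,104)
for n in CAM: cv2.imwrite(f'pics/g1_{n}.png',ctrl.get_image(n))
a=cv2.imread('pics/g1_side.png')[130:280,200:400]; cv2.imwrite('pics/g1_c.png',cv2.resize(a,None,fx=4,fy=4,interpolation=2))
```

```text
t 4.10 pos [459.7  29.9 116.1] gap 0.641 force [0.6 0.  0.4] delta cm [ 1.21 -0.32  0.4 ] len 13.0
toolx [-0.003  0.001 -1.   ] y [ 0.332  0.943 -0.001]
```

View pics/g1_c.png

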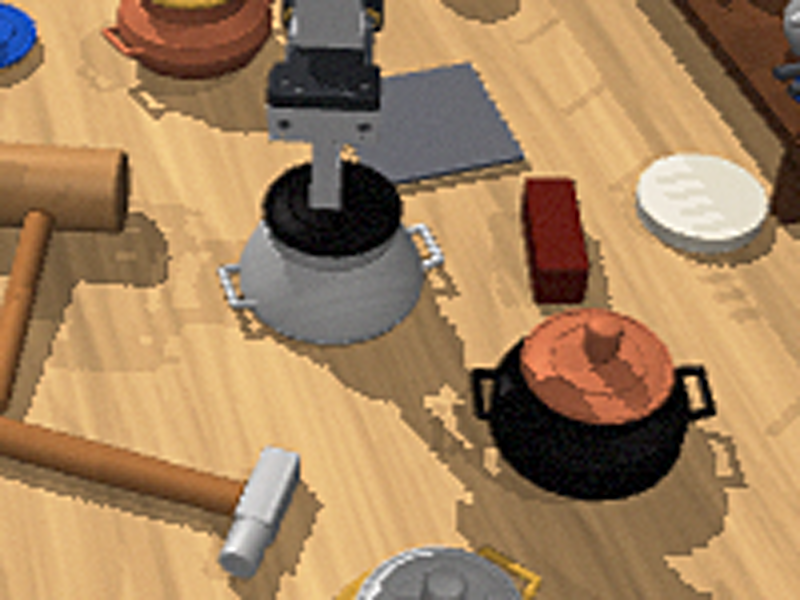

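The fingers straddle the black knob (crop ≈325,190). The readings jitter, so I'll average over a few control periods.

Run:
```python
from h import *
for i in range(5):
    delta(462.4,25.6,104); ctrl.get_image('top')
```

```text
t 4.20 pos [461.1  29.7 118.1] gap 0.638 force [-0.3  0.3  0.3] delta cm [ 1.41 -0.34  0.25] len 15.0
toolx [ 0.001  0.    -1.   ] y [0.332 0.943 0.   ]
t 4.25 pos [461.5  29.5 118.5] gap 0.635 force [-0.6  0.2 -0.2] delta cm [ 1.45 -0.34  0.21] len 15.0
toolx [ 0.002  0.    -1.   ] y [0.332 0.943 0.001]
t 4.30 pos [461.7  29.5 118.7] gap 0.635 force [ 0.9  0.5 -0.6] delta cm [ 1.47 -0.34  0.2 ] len 15.0
toolx [ 0.002  0.    -1.   ] y [0.332 0.943 0.001]
t 4.35 pos [461.7  29.4 118.7] gap 0.638 force [-0.2  0.1 -0.1] delta cm [ 1.47 -0.33  0.19] len 15.0
toolx [ 0.002  0.    -1.   ] y [0.332 0.943 0.001]
t 4.40 pos [461.6  29.3 118.5] gap 0.640 force [-0.8 -0.3 -0.3] delta cm [ 1.45 -0.32  0.2 ] len 15.0
toolx [ 0.002 -0.    -1.   ] y [0.332 0.943 0.001]
```

Emit:
{"name": "carry_out", "arguments": {"commands": [{"delta_pos": [0.7, -0.3, 0.2], "dr": [0, 0, 0], "jaw": 6}, {"delta_pos": [0.7, 0, 0], "dr": [0, 0, 0], "jaw": 6}, {"delta_pos": [0, 0, 0], "dr": [0, 0, 0], "jaw": 6}, {"delta_pos": [0, 0, 0], "dr": [0, 0, 0], "jaw": 6}, {"delta_pos": [0, 0, 0], "dr": [0, 0, 0], "jaw": 6}]}}

```text
clock: 4.95
eef_pos: [461.9, 25.8, 103.5]
ee_rot: [0.119, 0.697, -0.119, 0.697]
force: [-0.1, 0.6, -1.1]
finger_gap: 0.639
```

Now close slowly on the knob.

Emit:
{"name": "carry_out", "arguments": {"commands": [{"delta_pos": [0, 0, 0], "dr": [0, 0, 0], "jaw": 3.2}, {"delta_pos": [0, 0, 0], "dr": [0, 0, 0], "jaw": 2.7}, {"delta_pos": [0, 0, 0], "dr": [0, 0, 0], "jaw": 2}, {"delta_pos": [0, 0, 0], "dr": [0, 0, 0], "jaw": 2}, {"delta_pos": [0, 0, 0], "dr": [0, 0, 0], "jaw": 1}, {"delta_pos": [0, 0, 0], "dr": [0, 0, 0], "jaw": 1}]}}

```text
clock: 5.55
eef_pos: [461.9, 25.8, 103.5]
ee_rot: [0.119, 0.697, -0.119, 0.697]
force: [0.0, -0.2, -0.1]
finger_gap: 0.251
```

Emit:
{"name": "carry_out", "arguments": {"commands": [{"delta_pos": [-0.5, 0, 0], "dr": [0, 0, 0], "jaw": 1}, {"delta_pos": [-1.0, 0, 0], "dr": [0, 0, 0], "jaw": 1}, {"delta_pos": [-2.0, 0, 0], "dr": [0, 0, 0], "jaw": 1}, {"delta_pos": [-2.0, 0, 0], "dr": [0, 0, 0], "jaw": 1}, {"delta_pos": [-2.0, 0, 0], "dr": [0, 0, 0], "jaw": 1}, {"delta_pos": [-1.0, 0, 0], "dr": [0, 0, 0], "jaw": 1}, {"delta_pos": [-0.5, 0, 0], "dr": [0, 0, 0], "jaw": 1}, {"delta_pos": [0, 0, 0], "dr": [0, 0, 0], "jaw": 1}]}}

```text
clock: 6.35
eef_pos: [462.0, 25.8, 193.9]
ee_rot: [0.119, 0.697, -0.119, 0.697]
force: [-0.5, -0.4, -2.3]
finger_gap: 0.242
```

Run:
```python
from h import *
im=ctrl.get_image('side'); cv2.imwrite('pics/g2.png',im)
ctrl.get_image('top');ctrl.get_image('top')
delta(583,174,180); delta(583,174,50)
```

```text
t 6.50 pos [461.2  25.8 192.2] gap 0.250 force [-0.1  0.8 -1.7] delta cm [ 1.2  18.02  6.57] len 192.0
toolx [-0.002  0.    -1.   ] y [ 0.332  0.943 -0.001]
t 6.50 pos [461.2  25.8 192.2] gap 0.250 force [-0.1  0.8 -1.7] delta cm [14.2  18.03  6.6 ] len 239.0
toolx [-0.002  0.    -1.   ] y [ 0.332  0.943 -0.001]
```

View pics/g2.png

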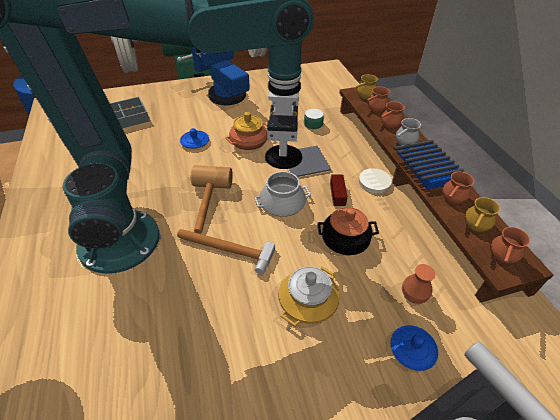

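The black lid hangs level in the gripper at (283,157), the tinned pot is open at (283,190), and the weight reads −1.7 N. Moving over the pad.

Emit:
{"name": "carry_out", "arguments": {"commands": [{"delta_pos": [0, 1.0, 0.4], "dr": [0, 0, 0], "jaw": 1}, {"delta_pos": [0, 3.0, 1.1], "dr": [0, 0, 0], "jaw": 1}, {"delta_pos": [0, 3.5, 1.3], "dr": [0, 0, 0], "jaw": 1}, {"delta_pos": [0, 3.5, 1.3], "dr": [0, 0, 0], "jaw": 1}, {"delta_pos": [0, 3.5, 1.3], "dr": [0, 0, 0], "jaw": 1}, {"delta_pos": [0, 2.5, 0.9], "dr": [0, 0, 0], "jaw": 1}, {"delta_pos": [0, 1.0, 0.3], "dr": [0, 0, 0], "jaw": 1}, {"delta_pos": [0, 0, 0], "dr": [0, 0, 0], "jaw": 1}]}}

```text
clock: 7.3
eef_pos: [584.0, 174.9, 192.0]
ee_rot: [0.118, 0.698, -0.119, 0.696]
force: [-0.1, 0.3, -2.1]
finger_gap: 0.246
```

Emit:
{"name": "carry_out", "arguments": {"commands": [{"delta_pos": [2.0, 0, 0], "dr": [0, 0, 0], "jaw": 1}, {"delta_pos": [3.0, 0, 0], "dr": [0, 0, 0], "jaw": 1}, {"delta_pos": [3.0, 0, 0], "dr": [0, 0, 0], "jaw": 1}, {"delta_pos": [2.0, 0, 0], "dr": [0, 0, 0], "jaw": 1}, {"delta_pos": [1.0, 0, 0], "dr": [0, 0, 0], "jaw": 1}, {"delta_pos": [0, 0, 0], "dr": [0, 0, 0], "jaw": 1}, {"delta_pos": [0, 0, 0], "dr": [0, 0, 0], "jaw": 1}, {"delta_pos": [0, 0, 0], "dr": [0, 0, 0], "jaw": 1}]}}

```text
clock: 8.1
eef_pos: [585.0, 173.6, 85.6]
ee_rot: [0.12, 0.696, -0.119, 0.698]
force: [-0.0, -0.1, -1.5]
finger_gap: 0.249
```

Run:
```python
from h import *
delta(583,174,50)
for n in CAM: 
    im=ctrl.get_image(n); cv2.imwrite(f'pics/g3{n}.png',im)
a=cv2.imread('pics/g3side.png')[70:220,200:400]; cv2.imwrite('pics/g3_c.png',cv2.resize(a,None,fx=4,fy=4,interpolation=2))
delta(583,174,50)
```

```text
t 8.10 pos [585.  173.6  85.6] gap 0.249 force [-0.  -0.1 -1.5] delta cm [ 3.56 -0.04 -0.22] len 36.0
toolx [ 0.004  0.001 -1.   ] y [0.333 0.943 0.002]
t 8.20 pos [584.9 173.8  85.3] gap 0.244 force [-0.3  0.1 -2.2] delta cm [ 3.53 -0.05 -0.19] len 35.0
toolx [ 0.003  0.001 -1.   ] y [0.332 0.943 0.002]
```

View pics/g3_c.png

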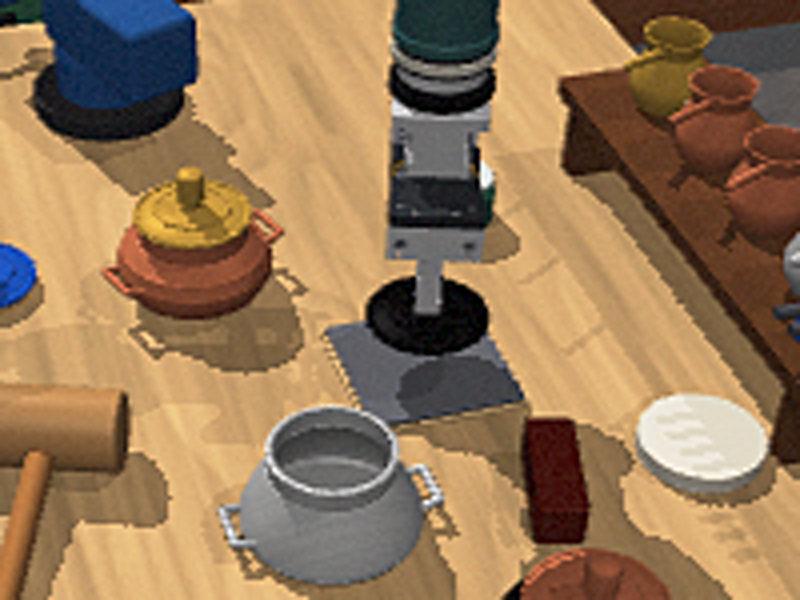

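The lid is above the pad at crop (430,315), with its shadow well inside the pad. Contact should come at TCP z ≈ 49.5, so I'll go slowly.

Emit:
{"name": "carry_out", "arguments": {"commands": [{"delta_pos": [1.0, 0, -0.2], "dr": [0, 0, 0], "jaw": 1}, {"delta_pos": [1.0, 0, 0], "dr": [0, 0, 0], "jaw": 1}, {"delta_pos": [0.7, 0, 0], "dr": [0, 0, 0], "jaw": 1}, {"delta_pos": [0.3, 0, 0], "dr": [0, 0, 0], "jaw": 1}, {"delta_pos": [0, 0, 0], "dr": [0, 0, 0], "jaw": 1}, {"delta_pos": [0, 0, 0], "dr": [0, 0, 0], "jaw": 1}]}}

```text
clock: 8.8
eef_pos: [582.1, 174.3, 53.5]
ee_rot: [0.119, 0.697, -0.119, 0.697]
force: [0.3, 0.5, -1.7]
finger_gap: 0.248
```

Emit:
{"name": "carry_out", "arguments": {"commands": [{"delta_pos": [0.2, 0, 0], "dr": [0, 0, 0], "jaw": 1}, {"delta_pos": [0.1, 0, 0], "dr": [0, 0, 0], "jaw": 1}, {"delta_pos": [0, 0, 0], "dr": [0, 0, 0], "jaw": 1}, {"delta_pos": [0, 0, 0], "dr": [0, 0, 0], "jaw": 1}]}}

```text
clock: 9.2
eef_pos: [582.1, 174.3, 50.6]
ee_rot: [0.119, 0.697, -0.119, 0.697]
force: [0.4, -0.7, -2.7]
finger_gap: 0.247
```

Emit:
{"name": "carry_out", "arguments": {"commands": [{"delta_pos": [0.1, 0, 0], "dr": [0, 0, 0], "jaw": 1}, {"delta_pos": [0, 0, 0], "dr": [0, 0, 0], "jaw": 1}, {"delta_pos": [0, 0, 0], "dr": [0, 0, 0], "jaw": 1}]}}

```text
clock: 9.5
eef_pos: [582.1, 174.3, 49.6]
ee_rot: [0.119, 0.697, -0.119, 0.697]
force: [1.0, 0.1, -1.6]
finger_gap: 0.246
```

Emit:
{"name": "carry_out", "arguments": {"commands": [{"delta_pos": [0.1, 0, 0], "dr": [0, 0, 0], "jaw": 1}, {"delta_pos": [0, 0, 0], "dr": [0, 0, 0], "jaw": 1}, {"delta_pos": [0, 0, 0], "dr": [0, 0, 0], "jaw": 1}]}}

```text
clock: 9.8
eef_pos: [582.2, 174.3, 49.5]
ee_rot: [0.119, 0.697, -0.119, 0.697]
force: [-3.3, -1.5, 5.3]
finger_gap: 0.249
```

Contact: +5.3 N, and z has stopped at 49.5 as predicted. Opening gradually.

Emit:
{"name": "carry_out", "arguments": {"commands": [{"delta_pos": [-0.05, 0, 0], "dr": [0, 0, 0], "jaw": 1}, {"delta_pos": [0, 0, 0], "dr": [0, 0, 0], "jaw": 2.8}, {"delta_pos": [0, 0, 0], "dr": [0, 0, 0], "jaw": 4}, {"delta_pos": [0, 0, 0], "dr": [0, 0, 0], "jaw": 6}, {"delta_pos": [0, 0, 0], "dr": [0, 0, 0], "jaw": 6}, {"delta_pos": [0, 0, 0], "dr": [0, 0, 0], "jaw": 6}, {"delta_pos": [0, 0, 0], "dr": [0, 0, 0], "jaw": 6}]}}

```text
clock: 10.5
eef_pos: [582.0, 174.3, 48.8]
ee_rot: [0.119, 0.697, -0.119, 0.697]
force: [-0.4, -0.1, -0.1]
finger_gap: 0.634
```

Emit:
{"name": "carry_out", "arguments": {"commands": [{"delta_pos": [-1.0, 0, 0], "dr": [0, 0, 0], "jaw": 6}, {"delta_pos": [-3.0, 0, 0], "dr": [0, 0, 0], "jaw": 6}, {"delta_pos": [-4.0, 0, 0], "dr": [0, 0, 0], "jaw": 6}, {"delta_pos": [-4.0, 0, 0], "dr": [0, 0, 0], "jaw": 6}, {"delta_pos": [-3.0, 0, 0], "dr": [0, 0, 0], "jaw": 6}, {"delta_pos": [0, 0, 0], "dr": [0, 0, 0], "jaw": 6}, {"delta_pos": [0, 0, 0], "dr": [0, 0, 0], "jaw": 6}]}}

```text
clock: 11.2
eef_pos: [582.4, 174.4, 200.3]
ee_rot: [0.12, 0.696, -0.119, 0.698]
force: [-0.2, -0.4, -1.2]
finger_gap: 0.639
```

Run:
```python
from h import *
for n in CAM: 
    im=ctrl.get_image(n); cv2.imwrite(f'pics/g4{n}.png',im)
a=cv2.imread('pics/g4side.png')[70:220,200:400]; cv2.imwrite('pics/g4_c.png',cv2.resize(a,None,fx=4,fy=4,interpolation=2))
ctrl.get_image('top')
delta(425.4,-309,200)
```

```text
t 11.35 pos [581.  174.1 196.7] gap 0.639 force [-0.3 -0.2 -0.6] delta cm [ -0.24 -50.73   1.38] len 508.0
toolx [-0.004 -0.001 -1.   ] y [ 0.332  0.943 -0.002]
```

View pics/g4_c.png

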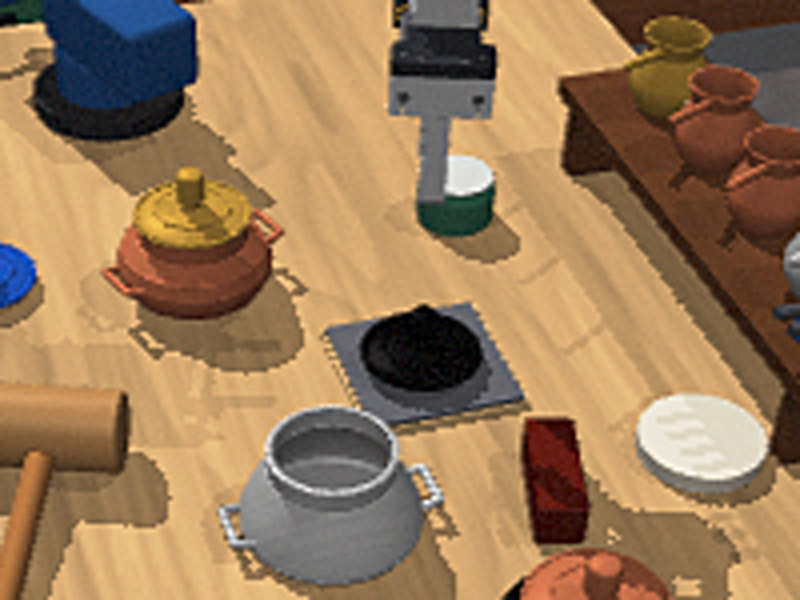

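The black lid lies flat and centred on the pad at crop (420,350), and the gripper is clear. Next is the tinned lid.

Emit:
{"name": "carry_out", "arguments": {"commands": [{"delta_pos": [0, -2.0, 0.1], "dr": [0, 0, 0], "jaw": 6}, {"delta_pos": [0, -4.0, 0.1], "dr": [0, 0, 0], "jaw": 6}, {"delta_pos": [0, -4.5, 0.1], "dr": [0, 0, 0], "jaw": 6}, {"delta_pos": [0, -4.5, 0.1], "dr": [0, 0, 0], "jaw": 6}, {"delta_pos": [0, -4.5, 0.1], "dr": [0, 0, 0], "jaw": 6}, {"delta_pos": [0, -4.5, 0.1], "dr": [0, 0, 0], "jaw": 6}, {"delta_pos": [0, -4.5, 0.1], "dr": [0, 0, 0], "jaw": 6}, {"delta_pos": [0, -4.5, 0.1], "dr": [0, 0, 0], "jaw": 6}]}}

```text
clock: 12.15
eef_pos: [477.6, -141.7, 197.8]
ee_rot: [0.119, 0.698, -0.119, 0.696]
force: [0.2, -0.2, 0.1]
finger_gap: 0.641
```

Emit:
{"name": "carry_out", "arguments": {"commands": [{"delta_pos": [0, -4.5, 0.1], "dr": [0, 0, 0], "jaw": 6}, {"delta_pos": [0, -4.5, 0.1], "dr": [0, 0, 0], "jaw": 6}, {"delta_pos": [0, -4.5, 0.1], "dr": [0, 0, 0], "jaw": 6}, {"delta_pos": [0, -3.0, 0.2], "dr": [0, 0, 0], "jaw": 6}, {"delta_pos": [0, -1.2, 0.1], "dr": [0, 0, 0], "jaw": 6}, {"delta_pos": [0, 0, 0], "dr": [0, 0, 0], "jaw": 6}, {"delta_pos": [0, 0, 0], "dr": [0, 0, 0], "jaw": 6}]}}

```text
clock: 12.85
eef_pos: [426.5, -307.6, 198.4]
ee_rot: [0.12, 0.697, -0.119, 0.697]
force: [-0.6, 0.3, -0.2]
finger_gap: 0.638
```

Run:
```python
from h import *
for i in range(5): ctrl.get_image('top')
delta(425.4,-309,92)
```

```text
t 13.10 pos [ 427.3 -307.4  199.1] gap 0.637 force [0.5 0.4 0.4] delta cm [10.71 -0.22 -0.12] len 107.0
toolx [ 0.  0. -1.] y [0.33  0.944 0.   ]
```

Emit:
{"name": "carry_out", "arguments": {"commands": [{"delta_pos": [1.5, -0.2, -0.1], "dr": [0, 0, 0], "jaw": 6}, {"delta_pos": [2.0, 0, 0], "dr": [0, 0, 0], "jaw": 6}, {"delta_pos": [2.0, 0, 0], "dr": [0, 0, 0], "jaw": 6}, {"delta_pos": [2.0, 0, 0], "dr": [0, 0, 0], "jaw": 6}, {"delta_pos": [1.0, 0, 0], "dr": [0, 0, 0], "jaw": 6}, {"delta_pos": [0.7, 0, 0], "dr": [0, 0, 0], "jaw": 6}, {"delta_pos": [0.3, 0, 0], "dr": [0, 0, 0], "jaw": 6}, {"delta_pos": [0, 0, 0], "dr": [0, 0, 0], "jaw": 6}]}}

```text
clock: 13.9
eef_pos: [425.3, -310.1, 104.1]
ee_rot: [0.119, 0.697, -0.119, 0.697]
force: [-0.4, 0.4, 0.3]
finger_gap: 0.638
```

Emit:
{"name": "carry_out", "arguments": {"commands": [{"delta_pos": [0, 0, 0], "dr": [0, 0, 0], "jaw": 6}, {"delta_pos": [0, 0, 0], "dr": [0, 0, 0], "jaw": 6}, {"delta_pos": [0, 0, 0], "dr": [0, 0, 0], "jaw": 6}]}}

```text
clock: 14.2
eef_pos: [425.4, -310.4, 104.7]
ee_rot: [0.119, 0.697, -0.119, 0.697]
force: [-0.2, 0.3, -1.0]
finger_gap: 0.635
```

Run:
```python
from h import *
delta(425.4,-309,92)
im=ctrl.get_image('side'); cv2.imwrite('pics/g5.png',cv2.resize(im[200:350,200:400],None,fx=4,fy=4,interpolation=2))
delta(425.4,-309,92)
```

```text
t 14.20 pos [ 425.4 -310.4  104.7] gap 0.635 force [-0.2  0.3 -1. ] delta cm [ 1.27  0.13 -0.05] len 13.0
toolx [ 0.001 -0.001 -1.   ] y [ 0.332  0.943 -0.   ]
t 14.25 pos [ 425.3 -310.3  104.5] gap 0.641 force [-0.5  0.2  0.3] delta cm [ 1.25  0.13 -0.04] len 13.0
toolx [ 0.001 -0.001 -1.   ] y [ 0.332  0.943 -0.   ]
```

View pics/g5.png

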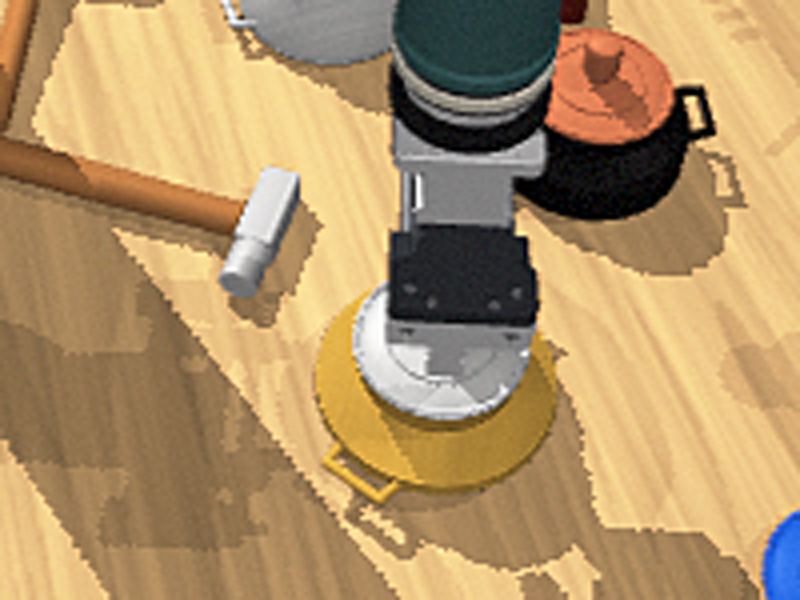

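The gripper is centred over the tinned lid on the brass pot. Going down the last 12 mm and closing.

Emit:
{"name": "carry_out", "arguments": {"commands": [{"delta_pos": [0.6, 0.1, 0], "dr": [0, 0, 0], "jaw": 6}, {"delta_pos": [0.6, 0, 0], "dr": [0, 0, 0], "jaw": 6}, {"delta_pos": [0, 0, 0], "dr": [0, 0, 0], "jaw": 5}, {"delta_pos": [0, 0, 0], "dr": [0, 0, 0], "jaw": 3.2}, {"delta_pos": [0, 0, 0], "dr": [0, 0, 0], "jaw": 2.7}, {"delta_pos": [0, 0, 0], "dr": [0, 0, 0], "jaw": 2}, {"delta_pos": [0, 0, 0], "dr": [0, 0, 0], "jaw": 1}, {"delta_pos": [0, 0, 0], "dr": [0, 0, 0], "jaw": 1}]}}

```text
clock: 15.05
eef_pos: [425.6, -309.2, 92.2]
ee_rot: [0.119, 0.697, -0.119, 0.697]
force: [-0.1, -0.5, 0.1]
finger_gap: 0.244
```

Emit:
{"name": "carry_out", "arguments": {"commands": [{"delta_pos": [0, 0, 0], "dr": [0, 0, 0], "jaw": 1}, {"delta_pos": [0, 0, 0], "dr": [0, 0, 0], "jaw": 1}]}}

```text
clock: 15.25
eef_pos: [425.6, -309.2, 92.2]
ee_rot: [0.119, 0.697, -0.119, 0.697]
force: [0.4, 0.1, 1.1]
finger_gap: 0.249
```

Emit:
{"name": "carry_out", "arguments": {"commands": [{"delta_pos": [-0.5, 0, 0], "dr": [0, 0, 0], "jaw": 1}, {"delta_pos": [-1.0, 0, 0], "dr": [0, 0, 0], "jaw": 1}, {"delta_pos": [-2.0, 0, 0], "dr": [0, 0, 0], "jaw": 1}, {"delta_pos": [-2.5, 0, 0], "dr": [0, 0, 0], "jaw": 1}, {"delta_pos": [-2.5, 0, 0], "dr": [0, 0, 0], "jaw": 1}, {"delta_pos": [-1.5, 0, 0], "dr": [0, 0, 0], "jaw": 1}, {"delta_pos": [0, 0, 0], "dr": [0, 0, 0], "jaw": 1}, {"delta_pos": [0, 0, 0], "dr": [0, 0, 0], "jaw": 1}]}}

```text
clock: 16.05
eef_pos: [425.3, -309.0, 191.5]
ee_rot: [0.119, 0.697, -0.119, 0.697]
force: [-0.0, -0.2, -2.2]
finger_gap: 0.247
```

Run:
```python
from h import *
im=ctrl.get_image('top'); cv2.imwrite('pics/g6t.png',im)
im=ctrl.get_image('side'); cv2.imwrite('pics/g6.png',im)
for i in range(3): ctrl.get_image('top')
delta(462.2,25.8,104)
```

```text
t 16.30 pos [ 424.9 -308.7  190.4] gap 0.249 force [-0.2 -0.2 -1.2] delta cm [ 8.7  32.78 -7.58] len 347.0
toolx [-0.002  0.002 -1.   ] y [0.332 0.943 0.001]
```

View pics/g6.png

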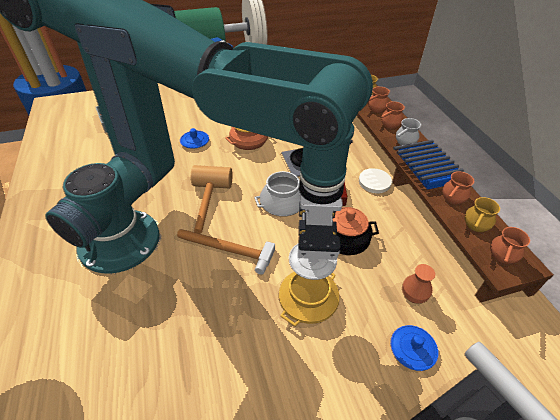

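View pics/g6t.png

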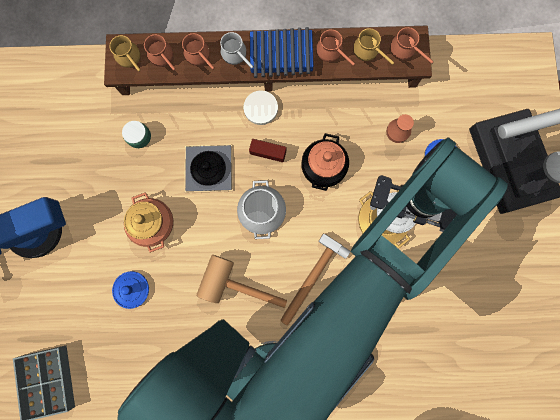

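The tinned lid is lifted level (side 312,262), and the brass pot's mouth is open. Before placing, I'll check the tinned pot's rim centre against the picture.

Run:
```python
from h import *
im=cv2.imread('pics/g6t.png'); x0,y0,s=220,165,7
a=cv2.resize(im[y0:y0+85,x0:x0+100],None,fx=s,fy=s,interpolation=cv2.INTER_CUBIC)
for r in (46,43):
    q=(proj('top',circ(r,74)+np.array([462.3,25.7,0]))+.5-[x0,y0])*s
    cv2.polylines(a,[q.astype(np.int32)],True,(255,0,255) if r==46 else (0,255,0),1)
cv2.imwrite('pics/rim1.png',a)
```

```text
(no output)
```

View pics/rim1.png

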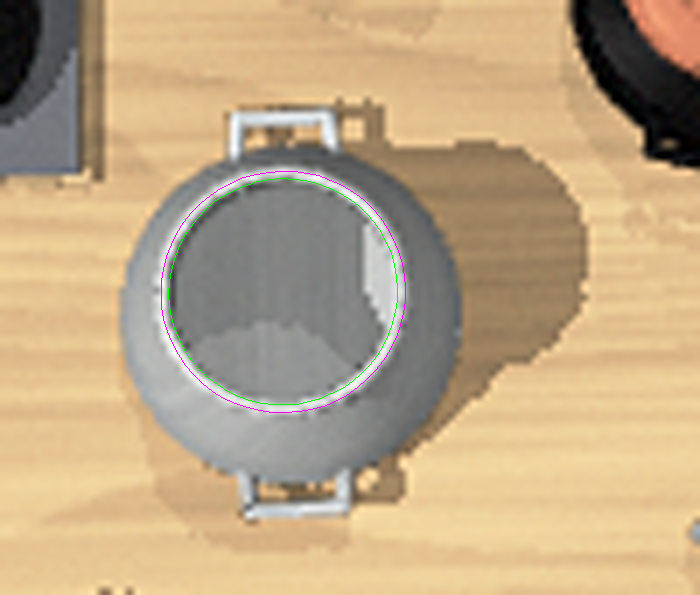

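The predicted rim ring coincides with the seen rim, centred at crop (283,291). Moving over it.

Emit:
{"name": "carry_out", "arguments": {"commands": [{"delta_pos": [0, 2.0, -0.5], "dr": [0, 0, 0], "jaw": 1}, {"delta_pos": [0, 3.5, -0.8], "dr": [0, 0, 0], "jaw": 1}, {"delta_pos": [0, 4.0, -0.9], "dr": [0, 0, 0], "jaw": 1}, {"delta_pos": [0, 4.0, -0.9], "dr": [0, 0, 0], "jaw": 1}, {"delta_pos": [0, 4.0, -0.9], "dr": [0, 0, 0], "jaw": 1}, {"delta_pos": [0, 4.0, -0.9], "dr": [0, 0, 0], "jaw": 1}, {"delta_pos": [0, 4.0, -0.9], "dr": [0, 0, 0], "jaw": 1}, {"delta_pos": [0, 3.5, -0.8], "dr": [0, 0, 0], "jaw": 1}]}}

```text
clock: 17.1
eef_pos: [459.2, -11.7, 191.4]
ee_rot: [0.119, 0.697, -0.119, 0.697]
force: [0.9, -0.3, -0.6]
finger_gap: 0.249
```

Emit:
{"name": "carry_out", "arguments": {"commands": [{"delta_pos": [0, 2.5, -0.6], "dr": [0, 0, 0], "jaw": 1}, {"delta_pos": [0, 1.3, -0.4], "dr": [0, 0, 0], "jaw": 1}, {"delta_pos": [0, 0, 0], "dr": [0, 0, 0], "jaw": 1}, {"delta_pos": [1.0, 0, 0], "dr": [0, 0, 0], "jaw": 1}, {"delta_pos": [2.0, 0, 0], "dr": [0, 0, 0], "jaw": 1}, {"delta_pos": [2.0, 0, 0], "dr": [0, 0, 0], "jaw": 1}, {"delta_pos": [1.0, 0, 0], "dr": [0, 0, 0], "jaw": 1}, {"delta_pos": [0, 0, 0], "dr": [0, 0, 0], "jaw": 1}]}}

```text
clock: 17.9
eef_pos: [461.3, 24.4, 129.6]
ee_rot: [0.12, 0.698, -0.12, 0.695]
force: [-0.2, -0.6, -0.9]
finger_gap: 0.245
```

Run:
```python
from h import *
for i in range(5): ctrl.get_image('top')
delta(462.3,25.7,104)
```

```text
t 18.15 pos [463.6  25.2 133.2] gap 0.245 force [ 0.4 -1.3 -1.3] delta cm [ 2.92  0.   -0.15] len 29.0
toolx [ 0.002 -0.    -1.   ] y [0.333 0.943 0.001]
```

Emit:
{"name": "carry_out", "arguments": {"commands": [{"delta_pos": [0.7, 0, -0.1], "dr": [0, 0, 0], "jaw": 1}, {"delta_pos": [0.7, 0, 0], "dr": [0, 0, 0], "jaw": 1}, {"delta_pos": [0, 0, 0], "dr": [0, 0, 0], "jaw": 1}, {"delta_pos": [0, 0, 0], "dr": [0, 0, 0], "jaw": 1}, {"delta_pos": [0, 0, 0], "dr": [0, 0, 0], "jaw": 1}, {"delta_pos": [0, 0, 0], "dr": [0, 0, 0], "jaw": 1}]}}

```text
clock: 18.75
eef_pos: [462.0, 25.8, 118.2]
ee_rot: [0.119, 0.697, -0.119, 0.697]
force: [0.1, 0.3, -2.1]
finger_gap: 0.248
```

Run:
```python
from h import *
im=ctrl.get_image('side'); cv2.imwrite('pics/g7.png',cv2.resize(im[110:260,190:390],None,fx=4,fy=4,interpolation=2))
delta(462.3,25.7,104)
```

```text
t 18.80 pos [462.   25.8 118.2] gap 0.244 force [ 0.7  0.  -2. ] delta cm [ 1.42 -0.    0.03] len 14.0
toolx [ 0.001  0.    -1.   ] y [0.332 0.943 0.   ]
```

View pics/g7.png

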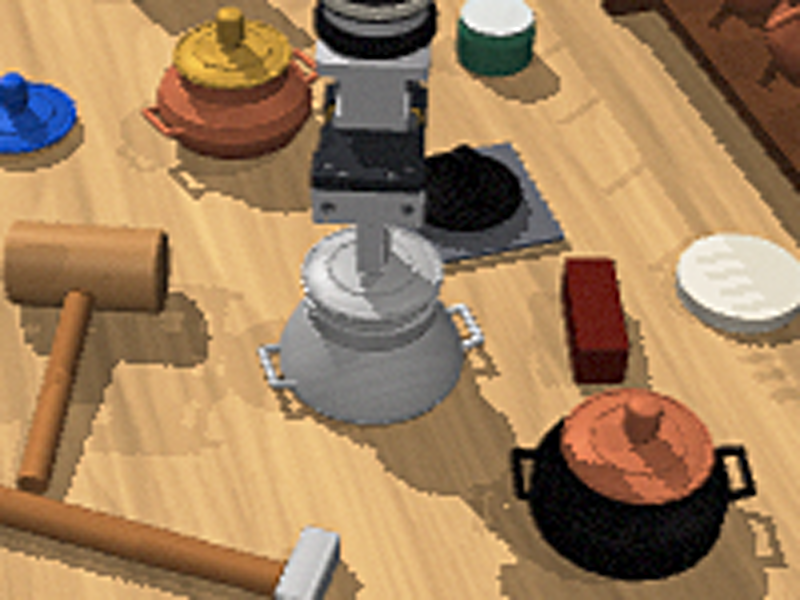

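The lid hovers level over the rim at crop (372,270), aligned. Lowering.

Emit:
{"name": "carry_out", "arguments": {"commands": [{"delta_pos": [0.4, 0, 0], "dr": [0, 0, 0], "jaw": 1}, {"delta_pos": [0.4, 0, 0], "dr": [0, 0, 0], "jaw": 1}, {"delta_pos": [0.3, 0, 0], "dr": [0, 0, 0], "jaw": 1}, {"delta_pos": [0, 0, 0], "dr": [0, 0, 0], "jaw": 1}, {"delta_pos": [0, 0, 0], "dr": [0, 0, 0], "jaw": 1}, {"delta_pos": [0.2, 0, 0], "dr": [0, 0, 0], "jaw": 1}, {"delta_pos": [0, 0, 0], "dr": [0, 0, 0], "jaw": 1}, {"delta_pos": [0, 0, 0], "dr": [0, 0, 0], "jaw": 1}]}}

```text
clock: 19.6
eef_pos: [461.8, 25.8, 105.0]
ee_rot: [0.119, 0.697, -0.119, 0.697]
force: [0.0, 0.6, -0.6]
finger_gap: 0.245
```

Emit:
{"name": "carry_out", "arguments": {"commands": [{"delta_pos": [0.1, 0, 0], "dr": [0, 0, 0], "jaw": 1}, {"delta_pos": [0, 0, 0], "dr": [0, 0, 0], "jaw": 1}, {"delta_pos": [0, 0, 0], "dr": [0, 0, 0], "jaw": 1}]}}

```text
clock: 19.9
eef_pos: [462.0, 25.8, 104.1]
ee_rot: [0.119, 0.697, -0.119, 0.697]
force: [1.3, -0.4, -1.4]
finger_gap: 0.246
```

Emit:
{"name": "carry_out", "arguments": {"commands": [{"delta_pos": [0.1, 0, 0], "dr": [0, 0, 0], "jaw": 1}, {"delta_pos": [0, 0, 0], "dr": [0, 0, 0], "jaw": 1}, {"delta_pos": [0, 0, 0], "dr": [0, 0, 0], "jaw": 1}]}}

```text
clock: 20.2
eef_pos: [462.1, 25.8, 104.1]
ee_rot: [0.119, 0.697, -0.119, 0.697]
force: [-2.2, 0.1, 5.4]
finger_gap: 0.245
```

Seated contact at z 104.1 (expected 104.2). Releasing.

Emit:
{"name": "carry_out", "arguments": {"commands": [{"delta_pos": [-0.05, 0, 0], "dr": [0, 0, 0], "jaw": 1}, {"delta_pos": [0, 0, 0], "dr": [0, 0, 0], "jaw": 2.8}, {"delta_pos": [0, 0, 0], "dr": [0, 0, 0], "jaw": 4}, {"delta_pos": [0, 0, 0], "dr": [0, 0, 0], "jaw": 6}, {"delta_pos": [0, 0, 0], "dr": [0, 0, 0], "jaw": 6}, {"delta_pos": [0, 0, 0], "dr": [0, 0, 0], "jaw": 6}, {"delta_pos": [0, 0, 0], "dr": [0, 0, 0], "jaw": 6}]}}

```text
clock: 20.9
eef_pos: [461.8, 25.8, 103.3]
ee_rot: [0.119, 0.697, -0.119, 0.697]
force: [-0.0, -0.0, -1.0]
finger_gap: 0.632
```

Emit:
{"name": "carry_out", "arguments": {"commands": [{"delta_pos": [-1.0, 0, 0], "dr": [0, 0, 0], "jaw": 6}, {"delta_pos": [-3.0, 0, 0], "dr": [0, 0, 0], "jaw": 6}, {"delta_pos": [-3.0, 0, 0], "dr": [0, 0, 0], "jaw": 6}, {"delta_pos": [-2.0, 0, 0], "dr": [0, 0, 0], "jaw": 6}, {"delta_pos": [-0.5, 0, 0], "dr": [0, 0, 0], "jaw": 6}, {"delta_pos": [0, 0, 0], "dr": [0, 0, 0], "jaw": 6}, {"delta_pos": [0, 0, 0], "dr": [0, 0, 0], "jaw": 6}]}}

```text
clock: 21.6
eef_pos: [461.3, 25.8, 197.4]
ee_rot: [0.119, 0.698, -0.119, 0.696]
force: [-0.8, 0.2, -0.3]
finger_gap: 0.638
```

Run:
```python
from h import *
im=ctrl.get_image('side'); cv2.imwrite('pics/g8.png',cv2.resize(im[90:240,190:390],None,fx=4,fy=4,interpolation=2))
for i in range(3): ctrl.get_image('top')
delta(433,335,200)
```

```text
t 21.80 pos [461.2  25.8 197.1] gap 0.638 force [-0.   0.3 -0.3] delta cm [ -0.27  28.22 -12.94] len 310.0
toolx [-0.003  0.    -1.   ] y [ 0.332  0.943 -0.001]
```

View pics/g8.png

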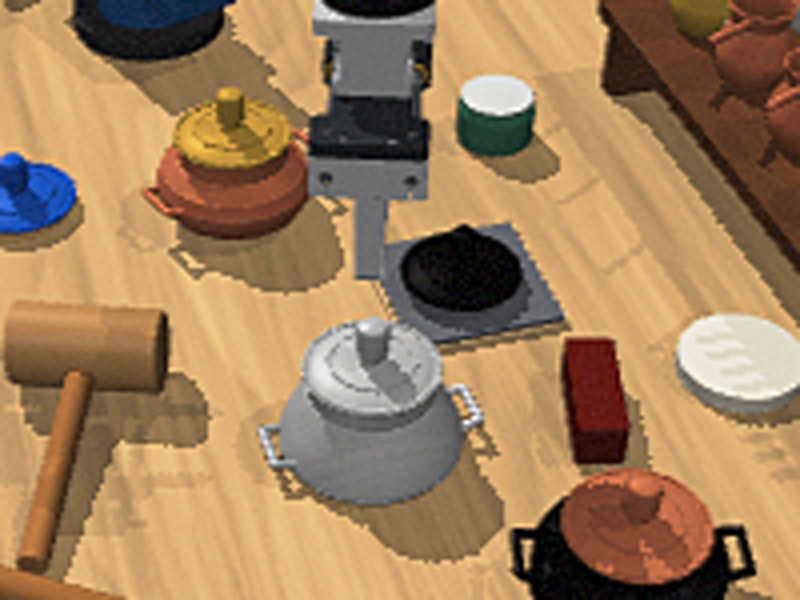

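The tinned lid is seated flush on the tinned pot at crop (372,365). Next is the brass lid on the copper pot.

Emit:
{"name": "carry_out", "arguments": {"commands": [{"delta_pos": [0, 1.6, -0.7], "dr": [0, 0, 0], "jaw": 6}, {"delta_pos": [0, 4.0, -1.85], "dr": [0, 0, 0], "jaw": 6}, {"delta_pos": [0, 4.0, -1.85], "dr": [0, 0, 0], "jaw": 6}, {"delta_pos": [0, 4.0, -1.85], "dr": [0, 0, 0], "jaw": 6}, {"delta_pos": [0, 4.0, -1.85], "dr": [0, 0, 0], "jaw": 6}, {"delta_pos": [0, 4.0, -1.85], "dr": [0, 0, 0], "jaw": 6}, {"delta_pos": [0, 4.0, -1.85], "dr": [0, 0, 0], "jaw": 6}, {"delta_pos": [0, 2.6, -1.1], "dr": [0, 0, 0], "jaw": 6}]}}

```text
clock: 22.6
eef_pos: [432.7, 337.3, 197.5]
ee_rot: [0.118, 0.698, -0.119, 0.697]
force: [1.8, -1.2, 0.2]
finger_gap: 0.64
```

Emit:
{"name": "carry_out", "arguments": {"commands": [{"delta_pos": [0, 0, 0], "dr": [0, 0, 0], "jaw": 6}, {"delta_pos": [1.5, 0, 0], "dr": [0, 0, 0], "jaw": 6}, {"delta_pos": [2.5, 0, 0], "dr": [0, 0, 0], "jaw": 6}, {"delta_pos": [2.5, 0, 0], "dr": [0, 0, 0], "jaw": 6}, {"delta_pos": [1.0, 0, 0], "dr": [0, 0, 0], "jaw": 6}, {"delta_pos": [0.5, 0, 0], "dr": [0, 0, 0], "jaw": 6}, {"delta_pos": [0, 0, 0], "dr": [0, 0, 0], "jaw": 6}, {"delta_pos": [0, 0, 0], "dr": [0, 0, 0], "jaw": 6}]}}

```text
clock: 23.4
eef_pos: [434.6, 334.6, 119.7]
ee_rot: [0.12, 0.696, -0.119, 0.698]
force: [-0.3, 0.1, -0.3]
finger_gap: 0.634
```

Run:
```python
from h import *
for i in range(2): ctrl.get_image('top')
im=ctrl.get_image('side'); cv2.imwrite('pics/g9.png',cv2.resize(im[60:210,150:350],None,fx=4,fy=4,interpolation=2))
delta(433,335,104)
```

```text
t 23.55 pos [434.6 335.  119.9] gap 0.635 force [-0.4  0.5  1. ] delta cm [ 1.59 -0.06 -0.15] len 16.0
toolx [ 0.002  0.001 -1.   ] y [0.332 0.943 0.002]
```

View pics/g9.png

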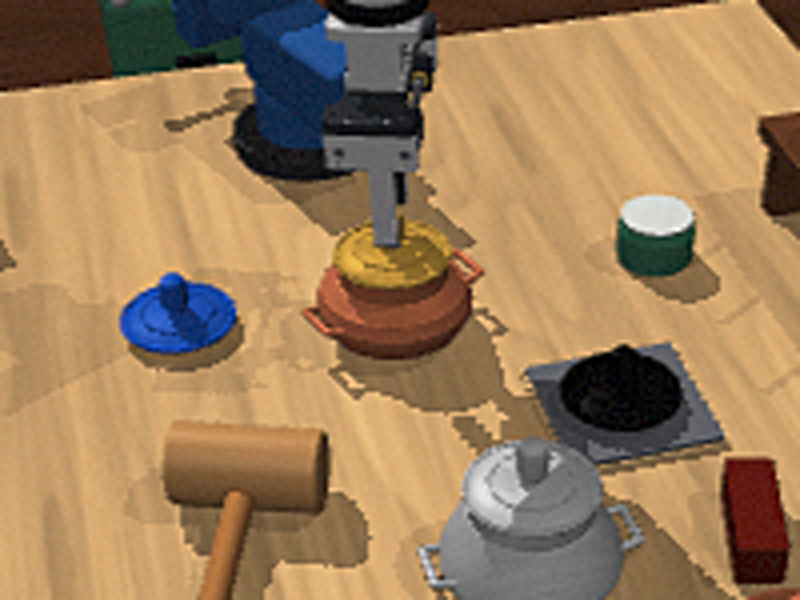

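The gripper is centred over the brass knob at crop (388,235). Descending and gripping.

Emit:
{"name": "carry_out", "arguments": {"commands": [{"delta_pos": [0.8, 0, -0.1], "dr": [0, 0, 0], "jaw": 6}, {"delta_pos": [0.7, 0, 0], "dr": [0, 0, 0], "jaw": 6}, {"delta_pos": [0, 0, 0], "dr": [0, 0, 0], "jaw": 6}, {"delta_pos": [0, 0, 0], "dr": [0, 0, 0], "jaw": 5}, {"delta_pos": [0, 0, 0], "dr": [0, 0, 0], "jaw": 3.2}, {"delta_pos": [0, 0, 0], "dr": [0, 0, 0], "jaw": 2.7}, {"delta_pos": [0, 0, 0], "dr": [0, 0, 0], "jaw": 2}, {"delta_pos": [0, 0, 0], "dr": [0, 0, 0], "jaw": 1}]}}

```text
clock: 24.35
eef_pos: [433.1, 335.0, 103.7]
ee_rot: [0.119, 0.697, -0.119, 0.697]
force: [0.5, 0.7, -0.0]
finger_gap: 0.252
```

Emit:
{"name": "carry_out", "arguments": {"commands": [{"delta_pos": [0, 0, 0], "dr": [0, 0, 0], "jaw": 1}, {"delta_pos": [0, 0, 0], "dr": [0, 0, 0], "jaw": 1}, {"delta_pos": [0, 0, 0], "dr": [0, 0, 0], "jaw": 1}]}}

```text
clock: 24.65
eef_pos: [433.0, 335.0, 103.7]
ee_rot: [0.119, 0.697, -0.119, 0.697]
force: [-0.7, -0.7, 0.7]
finger_gap: 0.247
```

Emit:
{"name": "carry_out", "arguments": {"commands": [{"delta_pos": [-0.5, 0, 0], "dr": [0, 0, 0], "jaw": 1}, {"delta_pos": [-1.0, 0, 0], "dr": [0, 0, 0], "jaw": 1}, {"delta_pos": [-2.0, 0, 0], "dr": [0, 0, 0], "jaw": 1}, {"delta_pos": [-2.5, 0, 0], "dr": [0, 0, 0], "jaw": 1}, {"delta_pos": [-2.5, 0, 0], "dr": [0, 0, 0], "jaw": 1}, {"delta_pos": [-1.0, 0, 0], "dr": [0, 0, 0], "jaw": 1}, {"delta_pos": [0, 0, 0], "dr": [0, 0, 0], "jaw": 1}, {"delta_pos": [0, 0, 0], "dr": [0, 0, 0], "jaw": 1}]}}

```text
clock: 25.45
eef_pos: [432.6, 334.7, 197.6]
ee_rot: [0.119, 0.697, -0.12, 0.697]
force: [-0.3, -0.2, -2.2]
finger_gap: 0.244
```

Run:
```python
from h import *
im=ctrl.get_image('top'); s=7
for x0,y0,c,z,k in ((340,175,(425.5,-309.1),62,'b'),):
    a=cv2.resize(im[y0:y0+85,x0:x0+100],None,fx=s,fy=s,interpolation=cv2.INTER_CUBIC)
    for r in (46,43):
        q=(proj('top',circ(r,z)+np.array([c[0],c[1],0]))+.5-[x0,y0])*s
        cv2.polylines(a,[q.astype(np.int32)],True,(255,0,255) if r==46 else (0,255,0),1)
    cv2.imwrite('pics/rim2.png',a)
im=ctrl.get_image('side'); cv2.imwrite('pics/g10.png',im)
for i in range(3): ctrl.get_image('top')
delta(425.5,-309.1,92)
```

```text
t 25.70 pos [432.4 334.6 197.1] gap 0.246 force [-1.   0.4 -0.2] delta cm [ 10.59 -60.92  20.76] len 652.0
toolx [-0.002 -0.001 -1.   ] y [ 0.332  0.943 -0.002]
```

View pics/rim2.png

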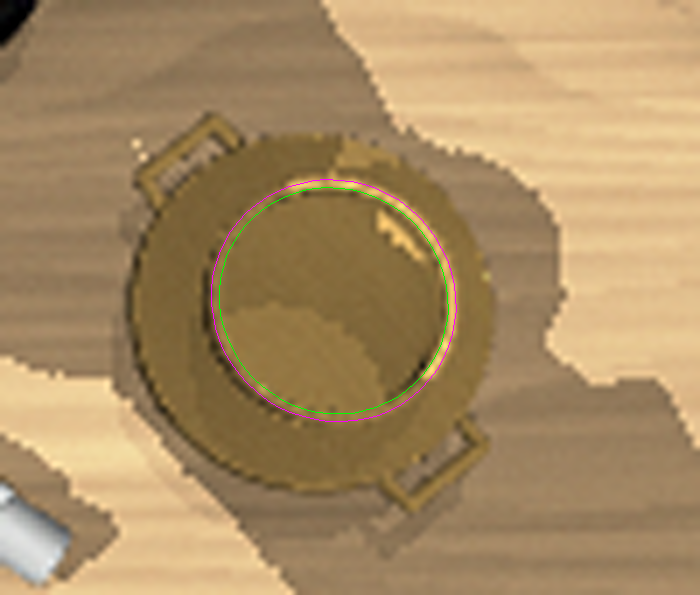

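View pics/g10.png

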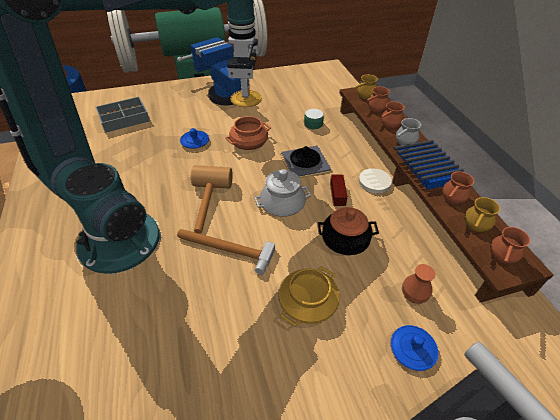

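The brass pot's rim ring matches to about 1 mm, and the brass lid is held level at side (247,98). The copper pot's mouth is now open at (249,128). Carrying to the brass pot.

Emit:
{"name": "carry_out", "arguments": {"commands": [{"delta_pos": [0, -1.9, 0.65], "dr": [0, 0, 0], "jaw": 1}, {"delta_pos": [0, -4.0, 1.35], "dr": [0, 0, 0], "jaw": 1}, {"delta_pos": [0, -4.0, 1.35], "dr": [0, 0, 0], "jaw": 1}, {"delta_pos": [0, -4.0, 1.35], "dr": [0, 0, 0], "jaw": 1}, {"delta_pos": [0, -4.0, 1.35], "dr": [0, 0, 0], "jaw": 1}, {"delta_pos": [0, -4.0, 1.35], "dr": [0, 0, 0], "jaw": 1}, {"delta_pos": [0, -4.0, 1.35], "dr": [0, 0, 0], "jaw": 1}, {"delta_pos": [0, -4.0, 1.35], "dr": [0, 0, 0], "jaw": 1}]}}

```text
clock: 26.5
eef_pos: [428.3, 17.9, 198.1]
ee_rot: [0.119, 0.697, -0.119, 0.697]
force: [0.7, 0.3, -1.9]
finger_gap: 0.245
```

Emit:
{"name": "carry_out", "arguments": {"commands": [{"delta_pos": [0, -4.0, 1.4], "dr": [0, 0, 0], "jaw": 1}, {"delta_pos": [0, -4.0, 1.4], "dr": [0, 0, 0], "jaw": 1}, {"delta_pos": [0, -4.0, 1.4], "dr": [0, 0, 0], "jaw": 1}, {"delta_pos": [0, -4.0, 1.4], "dr": [0, 0, 0], "jaw": 1}, {"delta_pos": [0, -4.0, 1.4], "dr": [0, 0, 0], "jaw": 1}, {"delta_pos": [0, -4.0, 1.4], "dr": [0, 0, 0], "jaw": 1}, {"delta_pos": [0, -4.0, 1.4], "dr": [0, 0, 0], "jaw": 1}, {"delta_pos": [0, -2.0, 0.6], "dr": [0, 0, 0], "jaw": 1}]}}

```text
clock: 27.3
eef_pos: [426.4, -301.2, 197.4]
ee_rot: [0.12, 0.697, -0.12, 0.696]
force: [-0.4, 0.8, -1.3]
finger_gap: 0.245
```

Emit:
{"name": "carry_out", "arguments": {"commands": [{"delta_pos": [0, -1.0, 0.2], "dr": [0, 0, 0], "jaw": 1}, {"delta_pos": [0, 0, 0], "dr": [0, 0, 0], "jaw": 1}, {"delta_pos": [1.5, 0, 0], "dr": [0, 0, 0], "jaw": 1}, {"delta_pos": [2.5, 0, 0], "dr": [0, 0, 0], "jaw": 1}, {"delta_pos": [2.5, 0, 0], "dr": [0, 0, 0], "jaw": 1}, {"delta_pos": [1.0, 0, 0], "dr": [0, 0, 0], "jaw": 1}, {"delta_pos": [0, 0, 0], "dr": [0, 0, 0], "jaw": 1}, {"delta_pos": [0, 0, 0], "dr": [0, 0, 0], "jaw": 1}]}}

```text
clock: 28.1
eef_pos: [426.2, -307.8, 124.1]
ee_rot: [0.119, 0.697, -0.119, 0.697]
force: [-0.1, -0.7, -1.0]
finger_gap: 0.252
```

Run:
```python
from h import *
for i in range(5): ctrl.get_image('top')
delta(425.5,-309.1,92)
```

```text
t 28.35 pos [ 426.4 -308.7  124.7] gap 0.247 force [-1.   1.3 -1.5] delta cm [ 3.27 -0.07 -0.07] len 33.0
toolx [ 0.002 -0.002 -1.   ] y [ 0.332  0.943 -0.001]
```

Contact should come at z ≈ 91.7. First down to about 106, checked by picture.

Emit:
{"name": "carry_out", "arguments": {"commands": [{"delta_pos": [0.8, -0.1, -0.1], "dr": [0, 0, 0], "jaw": 1}, {"delta_pos": [0.8, 0, 0], "dr": [0, 0, 0], "jaw": 1}, {"delta_pos": [0.2, 0, 0], "dr": [0, 0, 0], "jaw": 1}, {"delta_pos": [0, 0, 0], "dr": [0, 0, 0], "jaw": 1}, {"delta_pos": [0, 0, 0], "dr": [0, 0, 0], "jaw": 1}, {"delta_pos": [0, 0, 0], "dr": [0, 0, 0], "jaw": 1}]}}

```text
clock: 28.95
eef_pos: [424.7, -308.9, 105.7]
ee_rot: [0.119, 0.697, -0.119, 0.697]
force: [-0.1, 0.1, -2.0]
finger_gap: 0.246
```

Run:
```python
from h import *
im=ctrl.get_image('side'); cv2.imwrite('pics/g11.png',cv2.resize(im[200:350,200:400],None,fx=4,fy=4,interpolation=2))
delta(425.5,-309.1,91.7)
```

```text
t 29.00 pos [ 424.7 -309.   105.7] gap 0.247 force [ 0.4 -0.  -1.2] delta cm [1.4  0.02 0.08] len 14.0
toolx [ 0. -0. -1.] y [ 0.332  0.943 -0.   ]
```

View pics/g11.png

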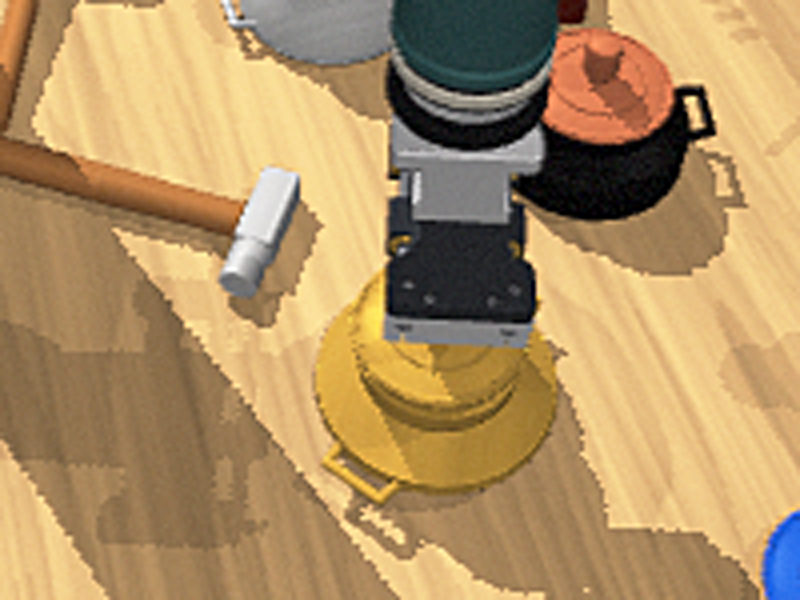

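The brass lid is level above its rim at crop (440,370). Lowering.

Emit:
{"name": "carry_out", "arguments": {"commands": [{"delta_pos": [0.4, 0, 0.1], "dr": [0, 0, 0], "jaw": 1}, {"delta_pos": [0.4, 0, 0], "dr": [0, 0, 0], "jaw": 1}, {"delta_pos": [0.3, 0, 0], "dr": [0, 0, 0], "jaw": 1}, {"delta_pos": [0.2, 0, 0], "dr": [0, 0, 0], "jaw": 1}, {"delta_pos": [0, 0, 0], "dr": [0, 0, 0], "jaw": 1}, {"delta_pos": [0, 0, 0], "dr": [0, 0, 0], "jaw": 1}, {"delta_pos": [0.1, 0, 0], "dr": [0, 0, 0], "jaw": 1}, {"delta_pos": [0, 0, 0], "dr": [0, 0, 0], "jaw": 1}]}}

```text
clock: 29.8
eef_pos: [425.6, -309.3, 91.7]
ee_rot: [0.119, 0.697, -0.119, 0.697]
force: [0.2, -0.2, -0.6]
finger_gap: 0.248
```

Emit:
{"name": "carry_out", "arguments": {"commands": [{"delta_pos": [0.1, 0, 0], "dr": [0, 0, 0], "jaw": 1}, {"delta_pos": [0, 0, 0], "dr": [0, 0, 0], "jaw": 1}, {"delta_pos": [0, 0, 0], "dr": [0, 0, 0], "jaw": 1}]}}

```text
clock: 30.1
eef_pos: [425.6, -309.3, 91.7]
ee_rot: [0.119, 0.697, -0.119, 0.697]
force: [-2.6, 1.6, 5.0]
finger_gap: 0.251
```

Seated contact at 91.7 as predicted. Releasing.

Emit:
{"name": "carry_out", "arguments": {"commands": [{"delta_pos": [-0.05, 0, 0], "dr": [0, 0, 0], "jaw": 1}, {"delta_pos": [0, 0, 0], "dr": [0, 0, 0], "jaw": 2.8}, {"delta_pos": [0, 0, 0], "dr": [0, 0, 0], "jaw": 4}, {"delta_pos": [0, 0, 0], "dr": [0, 0, 0], "jaw": 6}, {"delta_pos": [0, 0, 0], "dr": [0, 0, 0], "jaw": 6}, {"delta_pos": [0, 0, 0], "dr": [0, 0, 0], "jaw": 6}, {"delta_pos": [0, 0, 0], "dr": [0, 0, 0], "jaw": 6}]}}

```text
clock: 30.8
eef_pos: [425.4, -309.1, 90.8]
ee_rot: [0.119, 0.697, -0.119, 0.697]
force: [-0.5, 0.6, 0.1]
finger_gap: 0.634
```

Emit:
{"name": "carry_out", "arguments": {"commands": [{"delta_pos": [-1.0, 0, 0], "dr": [0, 0, 0], "jaw": 6}, {"delta_pos": [-3.0, 0, 0], "dr": [0, 0, 0], "jaw": 6}, {"delta_pos": [-3.0, 0, 0], "dr": [0, 0, 0], "jaw": 6}, {"delta_pos": [-3.0, 0, 0], "dr": [0, 0, 0], "jaw": 6}, {"delta_pos": [-0.5, 0, 0], "dr": [0, 0, 0], "jaw": 6}, {"delta_pos": [0, 0, 0], "dr": [0, 0, 0], "jaw": 6}, {"delta_pos": [0, 0, 0], "dr": [0, 0, 0], "jaw": 6}]}}

```text
clock: 31.5
eef_pos: [424.9, -308.7, 194.4]
ee_rot: [0.12, 0.698, -0.119, 0.696]
force: [0.5, 0.3, -0.7]
finger_gap: 0.639
```

Run:
```python
from h import *
im=ctrl.get_image('side'); cv2.imwrite('pics/g12.png',cv2.resize(im[200:350,200:400],None,fx=4,fy=4,interpolation=2))
for i in range(3): ctrl.get_image('top')
delta(587.7,-154.4,200)
```

```text
t 31.70 pos [ 424.8 -308.6  194.1] gap 0.638 force [-0.3 -0.2 -0.1] delta cm [-0.59 19.96 10.23] len 224.0
toolx [-0.002  0.002 -1.   ] y [0.332 0.943 0.001]
```

View pics/g12.png

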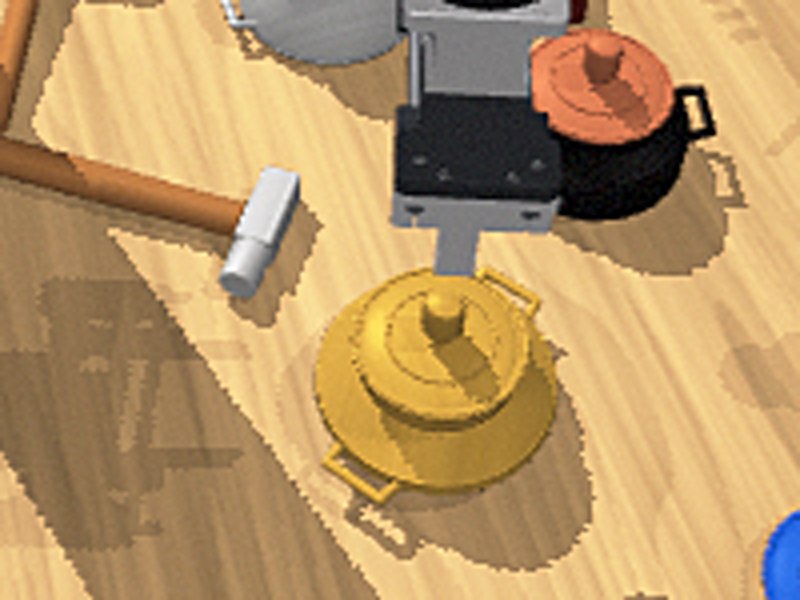

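The brass lid is seated on the brass pot at crop (443,345). On to the copper lid on the black pot.

Emit:
{"name": "carry_out", "arguments": {"commands": [{"delta_pos": [0, 1.5, 0.8], "dr": [0, 0, 0], "jaw": 6}, {"delta_pos": [0, 3.5, 1.8], "dr": [0, 0, 0], "jaw": 6}, {"delta_pos": [0, 4.0, 2.0], "dr": [0, 0, 0], "jaw": 6}, {"delta_pos": [0, 4.0, 2.0], "dr": [0, 0, 0], "jaw": 6}, {"delta_pos": [0, 4.0, 2.0], "dr": [0, 0, 0], "jaw": 6}, {"delta_pos": [0, 2.0, 1.1], "dr": [0, 0, 0], "jaw": 6}, {"delta_pos": [0, 1.0, 0.5], "dr": [0, 0, 0], "jaw": 6}, {"delta_pos": [0, 0, 0], "dr": [0, 0, 0], "jaw": 6}]}}

```text
clock: 32.5
eef_pos: [588.3, -153.6, 194.8]
ee_rot: [0.119, 0.698, -0.118, 0.696]
force: [0.0, -0.1, 0.6]
finger_gap: 0.64
```

Emit:
{"name": "carry_out", "arguments": {"commands": [{"delta_pos": [1.5, 0, 0], "dr": [0, 0, 0], "jaw": 6}, {"delta_pos": [2.5, 0, 0], "dr": [0, 0, 0], "jaw": 6}, {"delta_pos": [2.5, 0, 0], "dr": [0, 0, 0], "jaw": 6}, {"delta_pos": [1.5, 0, 0], "dr": [0, 0, 0], "jaw": 6}, {"delta_pos": [0.7, 0, 0], "dr": [0, 0, 0], "jaw": 6}, {"delta_pos": [0, 0, 0], "dr": [0, 0, 0], "jaw": 6}, {"delta_pos": [0, 0, 0], "dr": [0, 0, 0], "jaw": 6}, {"delta_pos": [0, 0, 0], "dr": [0, 0, 0], "jaw": 6}]}}

```text
clock: 33.3
eef_pos: [589.0, -154.9, 110.7]
ee_rot: [0.119, 0.696, -0.119, 0.698]
force: [-0.2, 0.6, 0.5]
finger_gap: 0.641
```

Run:
```python
from h import *
im=ctrl.get_image('side'); cv2.imwrite('pics/g13.png',cv2.resize(im[130:280,240:440],None,fx=4,fy=4,interpolation=2))
for i in range(2): ctrl.get_image('top')
delta(587.7,-154.4,92)
```

```text
t 33.45 pos [ 588.7 -154.6  110.1] gap 0.640 force [-0.8 -1.  -0.3] delta cm [ 1.81 -0.02 -0.11] len 18.0
toolx [ 0.002 -0.001 -1.   ] y [0.332 0.943 0.   ]
```

View pics/g13.png

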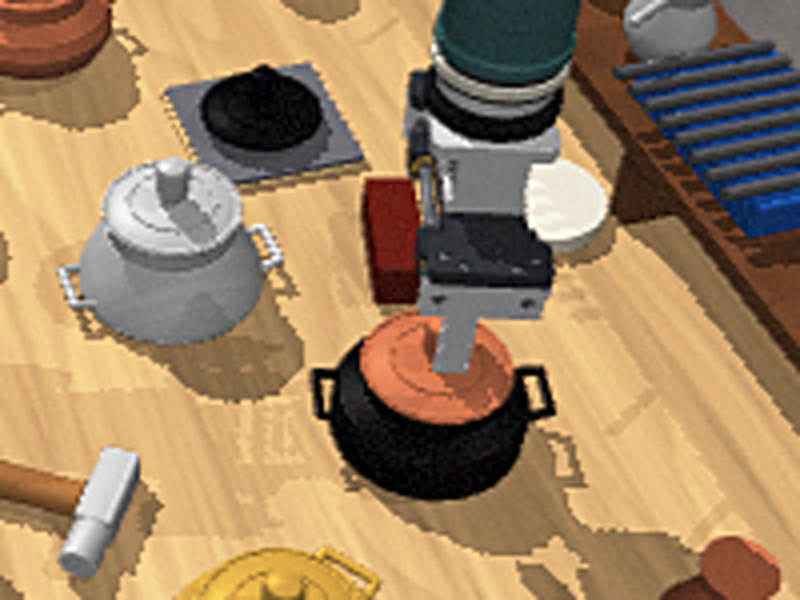

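The gripper is over the copper knob at crop (445,335). Down 18 mm and grip.

Emit:
{"name": "carry_out", "arguments": {"commands": [{"delta_pos": [0.8, 0, -0.1], "dr": [0, 0, 0], "jaw": 6}, {"delta_pos": [0.7, 0, 0], "dr": [0, 0, 0], "jaw": 6}, {"delta_pos": [0.3, 0, 0], "dr": [0, 0, 0], "jaw": 6}, {"delta_pos": [0, 0, 0], "dr": [0, 0, 0], "jaw": 6}, {"delta_pos": [0, 0, 0], "dr": [0, 0, 0], "jaw": 5}, {"delta_pos": [0, 0, 0], "dr": [0, 0, 0], "jaw": 3.2}, {"delta_pos": [0, 0, 0], "dr": [0, 0, 0], "jaw": 2.7}, {"delta_pos": [0, 0, 0], "dr": [0, 0, 0], "jaw": 2}]}}

```text
clock: 34.25
eef_pos: [587.3, -154.2, 91.3]
ee_rot: [0.119, 0.697, -0.119, 0.697]
force: [-0.6, 0.6, -0.2]
finger_gap: 0.332
```

Emit:
{"name": "carry_out", "arguments": {"commands": [{"delta_pos": [0, 0, 0], "dr": [0, 0, 0], "jaw": 1}, {"delta_pos": [0, 0, 0], "dr": [0, 0, 0], "jaw": 1}, {"delta_pos": [0, 0, 0], "dr": [0, 0, 0], "jaw": 1}, {"delta_pos": [0, 0, 0], "dr": [0, 0, 0], "jaw": 1}]}}

```text
clock: 34.65
eef_pos: [587.3, -154.1, 91.2]
ee_rot: [0.119, 0.697, -0.119, 0.697]
force: [-0.3, 0.4, 0.9]
finger_gap: 0.244
```

Emit:
{"name": "carry_out", "arguments": {"commands": [{"delta_pos": [-0.5, 0, 0], "dr": [0, 0, 0], "jaw": 1}, {"delta_pos": [-1.0, 0, 0], "dr": [0, 0, 0], "jaw": 1}, {"delta_pos": [-2.0, 0, 0], "dr": [0, 0, 0], "jaw": 1}, {"delta_pos": [-3.0, 0, 0], "dr": [0, 0, 0], "jaw": 1}, {"delta_pos": [-3.0, 0, 0], "dr": [0, 0, 0], "jaw": 1}, {"delta_pos": [-1.0, 0, 0], "dr": [0, 0, 0], "jaw": 1}, {"delta_pos": [0, 0, 0], "dr": [0, 0, 0], "jaw": 1}, {"delta_pos": [0, 0, 0], "dr": [0, 0, 0], "jaw": 1}]}}

```text
clock: 35.45
eef_pos: [586.6, -153.9, 194.7]
ee_rot: [0.119, 0.698, -0.119, 0.696]
force: [-0.7, 0.5, -2.3]
finger_gap: 0.25
```

Run:
```python
from h import *
im=ctrl.get_image('top'); s=7
x0,y0,c,z=100,175,(433,335),74
a=cv2.resize(im[y0:y0+85,x0:x0+100],None,fx=s,fy=s,interpolation=cv2.INTER_CUBIC)
for r in (46,43):
        q=(proj('top',circ(r,z)+np.array([c[0],c[1],0]))+.5-[x0,y0])*s
        cv2.polylines(a,[q.astype(np.int32)],True,(255,0,255) if r==46 else (0,255,0),1)
cv2.imwrite('pics/rim3.png',a)
im=ctrl.get_image('side'); cv2.imwrite('pics/g14.png',im)
for i in range(3): ctrl.get_image('top')
delta(433,335,103.2)
```

```text
t 35.70 pos [ 586.5 -153.9  194.2] gap 0.245 force [-0.3  0.  -0.3] delta cm [  9.19  41.01 -30.7 ] len 520.0
toolx [-0.003  0.001 -1.   ] y [0.332 0.943 0.   ]
```

View pics/rim3.png

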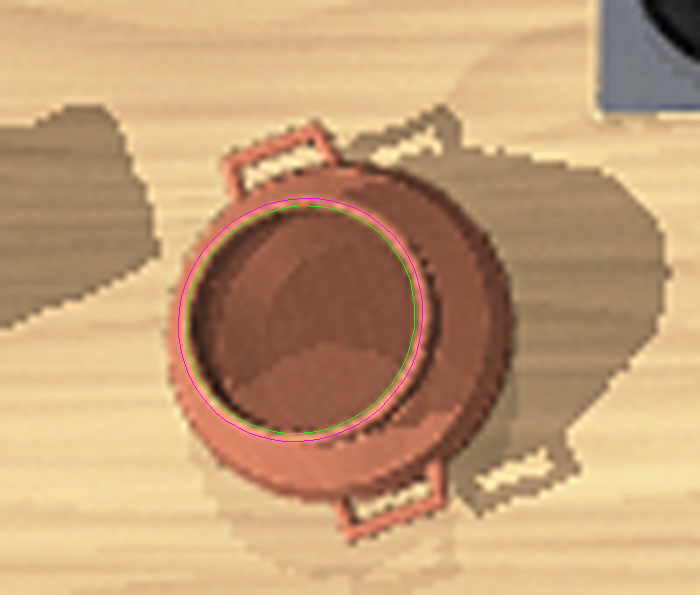

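View pics/g14.png

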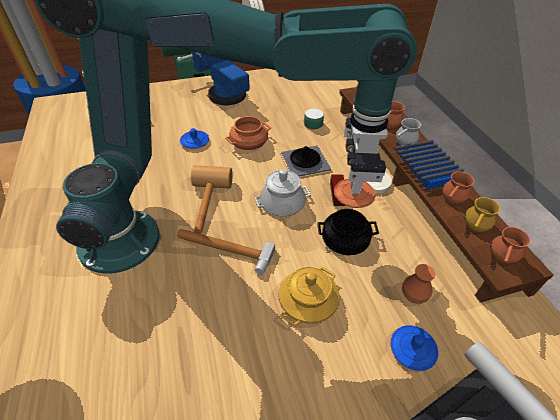

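The copper pot's rim ring matches (crop 300,320). The copper lid is lifted level at side (355,192). Carrying it over.

Emit:
{"name": "carry_out", "arguments": {"commands": [{"delta_pos": [0, 1.5, -1.1], "dr": [0, 0, 0], "jaw": 1}, {"delta_pos": [0, 3.4, -2.55], "dr": [0, 0, 0], "jaw": 1}, {"delta_pos": [0, 3.4, -2.55], "dr": [0, 0, 0], "jaw": 1}, {"delta_pos": [0, 3.4, -2.55], "dr": [0, 0, 0], "jaw": 1}, {"delta_pos": [0, 3.4, -2.55], "dr": [0, 0, 0], "jaw": 1}, {"delta_pos": [0, 3.4, -2.55], "dr": [0, 0, 0], "jaw": 1}, {"delta_pos": [0, 3.4, -2.55], "dr": [0, 0, 0], "jaw": 1}, {"delta_pos": [0, 3.4, -2.55], "dr": [0, 0, 0], "jaw": 1}]}}

```text
clock: 36.5
eef_pos: [490.7, 150.0, 196.0]
ee_rot: [0.119, 0.697, -0.119, 0.697]
force: [0.2, 0.8, -1.7]
finger_gap: 0.25
```

Emit:
{"name": "carry_out", "arguments": {"commands": [{"delta_pos": [0, 3.4, -2.55], "dr": [0, 0, 0], "jaw": 1}, {"delta_pos": [0, 3.4, -2.55], "dr": [0, 0, 0], "jaw": 1}, {"delta_pos": [0, 3.4, -2.55], "dr": [0, 0, 0], "jaw": 1}, {"delta_pos": [0, 3.4, -2.55], "dr": [0, 0, 0], "jaw": 1}, {"delta_pos": [0, 2.0, -1.5], "dr": [0, 0, 0], "jaw": 1}, {"delta_pos": [0, 0.1, 0], "dr": [0, 0, 0], "jaw": 1}, {"delta_pos": [0, 0, 0], "dr": [0, 0, 0], "jaw": 1}, {"delta_pos": [0, 0, 0], "dr": [0, 0, 0], "jaw": 1}]}}

```text
clock: 37.3
eef_pos: [434.2, 333.7, 195.9]
ee_rot: [0.119, 0.697, -0.12, 0.697]
force: [-0.4, 0.6, -1.6]
finger_gap: 0.246
```

Emit:
{"name": "carry_out", "arguments": {"commands": [{"delta_pos": [1.5, 0, 0], "dr": [0, 0, 0], "jaw": 1}, {"delta_pos": [2.0, 0, 0], "dr": [0, 0, 0], "jaw": 1}, {"delta_pos": [1.5, 0, 0], "dr": [0, 0, 0], "jaw": 1}, {"delta_pos": [1.0, 0, 0], "dr": [0, 0, 0], "jaw": 1}, {"delta_pos": [0, 0, 0], "dr": [0, 0, 0], "jaw": 1}, {"delta_pos": [0, 0, 0], "dr": [0, 0, 0], "jaw": 1}, {"delta_pos": [0, 0, 0], "dr": [0, 0, 0], "jaw": 1}]}}

```text
clock: 38.0
eef_pos: [435.0, 334.8, 137.1]
ee_rot: [0.12, 0.696, -0.119, 0.698]
force: [-0.6, -0.1, -1.5]
finger_gap: 0.243
```

Run:
```python
from h import *
for i in range(3): ctrl.get_image('top')
delta(433,335,103.2)
```

```text
t 38.15 pos [434.8 334.8 137. ] gap 0.243 force [-0.   0.3 -1.4] delta cm [ 3.38 -0.05 -0.18] len 34.0
toolx [ 0.002  0.001 -1.   ] y [0.332 0.943 0.002]
```

Emit:
{"name": "carry_out", "arguments": {"commands": [{"delta_pos": [0.8, 0, -0.15], "dr": [0, 0, 0], "jaw": 1}, {"delta_pos": [0.8, 0, 0], "dr": [0, 0, 0], "jaw": 1}, {"delta_pos": [0.4, 0, 0], "dr": [0, 0, 0], "jaw": 1}, {"delta_pos": [0, 0, 0], "dr": [0, 0, 0], "jaw": 1}, {"delta_pos": [0, 0, 0], "dr": [0, 0, 0], "jaw": 1}, {"delta_pos": [0, 0, 0], "dr": [0, 0, 0], "jaw": 1}]}}

```text
clock: 38.75
eef_pos: [433.1, 335.1, 116.2]
ee_rot: [0.119, 0.697, -0.119, 0.697]
force: [1.0, -0.6, -1.6]
finger_gap: 0.248
```

Run:
```python
from h import *
im=ctrl.get_image('side'); cv2.imwrite('pics/g15.png',cv2.resize(im[60:210,150:350],None,fx=4,fy=4,interpolation=2))
delta(433,335,103.2)
```

```text
t 38.80 pos [433.2 335.1 116.3] gap 0.242 force [-0.3 -0.4 -1.5] delta cm [ 1.31 -0.02 -0.01] len 13.0
toolx [ 0.001  0.    -1.   ] y [0.332 0.943 0.001]
```

View pics/g15.png

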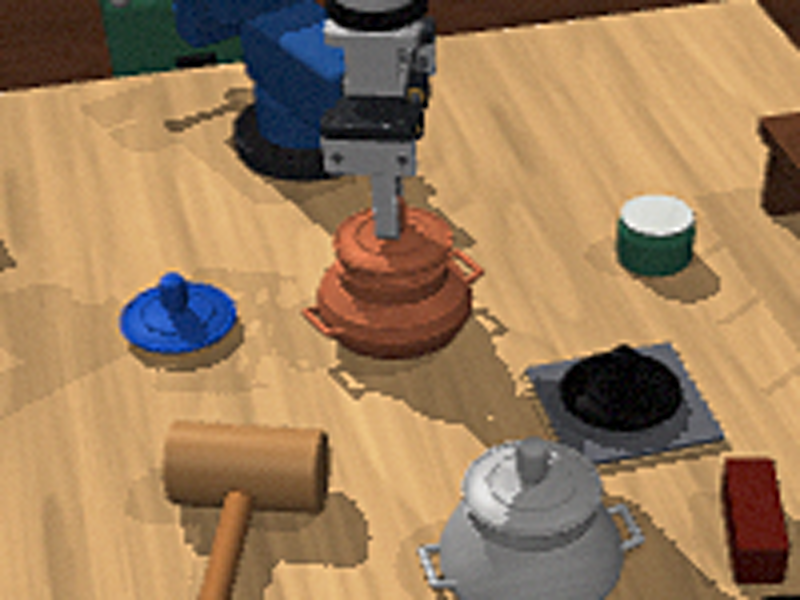

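The copper lid is level and aligned above the copper rim at crop (393,245). Lowering.

Emit:
{"name": "carry_out", "arguments": {"commands": [{"delta_pos": [0.4, 0, 0], "dr": [0, 0, 0], "jaw": 1}, {"delta_pos": [0.4, 0, 0], "dr": [0, 0, 0], "jaw": 1}, {"delta_pos": [0.3, 0, 0], "dr": [0, 0, 0], "jaw": 1}, {"delta_pos": [0, 0, 0], "dr": [0, 0, 0], "jaw": 1}, {"delta_pos": [0, 0, 0], "dr": [0, 0, 0], "jaw": 1}, {"delta_pos": [0.1, 0, 0], "dr": [0, 0, 0], "jaw": 1}, {"delta_pos": [0, 0, 0], "dr": [0, 0, 0], "jaw": 1}, {"delta_pos": [0, 0, 0], "dr": [0, 0, 0], "jaw": 1}]}}

```text
clock: 39.6
eef_pos: [433.0, 335.0, 104.1]
ee_rot: [0.119, 0.697, -0.119, 0.697]
force: [-0.1, -0.3, -0.8]
finger_gap: 0.245
```

Emit:
{"name": "carry_out", "arguments": {"commands": [{"delta_pos": [0.1, 0, 0], "dr": [0, 0, 0], "jaw": 1}, {"delta_pos": [0, 0, 0], "dr": [0, 0, 0], "jaw": 1}, {"delta_pos": [0, 0, 0], "dr": [0, 0, 0], "jaw": 1}]}}

```text
clock: 39.9
eef_pos: [433.1, 335.1, 103.1]
ee_rot: [0.119, 0.697, -0.119, 0.697]
force: [-0.0, 0.3, -0.5]
finger_gap: 0.247
```

Emit:
{"name": "carry_out", "arguments": {"commands": [{"delta_pos": [0.1, 0, 0], "dr": [0, 0, 0], "jaw": 1}, {"delta_pos": [0, 0, 0], "dr": [0, 0, 0], "jaw": 1}, {"delta_pos": [0, 0, 0], "dr": [0, 0, 0], "jaw": 1}]}}

```text
clock: 40.2
eef_pos: [433.1, 335.1, 103.1]
ee_rot: [0.119, 0.697, -0.119, 0.697]
force: [-1.8, -0.7, 5.4]
finger_gap: 0.245
```

Seated contact. Releasing.

Emit:
{"name": "carry_out", "arguments": {"commands": [{"delta_pos": [-0.05, 0, 0], "dr": [0, 0, 0], "jaw": 1}, {"delta_pos": [0, 0, 0], "dr": [0, 0, 0], "jaw": 2.8}, {"delta_pos": [0, 0, 0], "dr": [0, 0, 0], "jaw": 4}, {"delta_pos": [0, 0, 0], "dr": [0, 0, 0], "jaw": 6}, {"delta_pos": [0, 0, 0], "dr": [0, 0, 0], "jaw": 6}, {"delta_pos": [0, 0, 0], "dr": [0, 0, 0], "jaw": 6}, {"delta_pos": [0, 0, 0], "dr": [0, 0, 0], "jaw": 6}]}}

```text
clock: 40.9
eef_pos: [432.9, 335.0, 102.3]
ee_rot: [0.119, 0.697, -0.119, 0.697]
force: [-0.7, -0.4, -1.1]
finger_gap: 0.636
```

Emit:
{"name": "carry_out", "arguments": {"commands": [{"delta_pos": [-1.0, 0, 0], "dr": [0, 0, 0], "jaw": 6}, {"delta_pos": [-3.0, 0, 0], "dr": [0, 0, 0], "jaw": 6}, {"delta_pos": [-3.0, 0, 0], "dr": [0, 0, 0], "jaw": 6}, {"delta_pos": [-2.0, 0, 0], "dr": [0, 0, 0], "jaw": 6}, {"delta_pos": [0, 0, 0], "dr": [0, 0, 0], "jaw": 6}, {"delta_pos": [0, 0, 0], "dr": [0, 0, 0], "jaw": 6}, {"delta_pos": [0, 0, 0], "dr": [0, 0, 0], "jaw": 6}]}}

```text
clock: 41.6
eef_pos: [432.3, 334.5, 190.8]
ee_rot: [0.119, 0.698, -0.12, 0.696]
force: [-0.3, 0.5, -0.9]
finger_gap: 0.642
```

Run:
```python
from h import *
im=ctrl.get_image('side'); cv2.imwrite('pics/g16.png',cv2.resize(im[60:210,150:350],None,fx=4,fy=4,interpolation=2))
for i in range(3): ctrl.get_image('top')
delta(582,174.3,200)
```

```text
t 41.80 pos [432.4 334.6 191.1] gap 0.639 force [0.9 0.6 0.4] delta cm [ -0.9  -10.15  19.43] len 219.0
toolx [-0.002 -0.001 -1.   ] y [ 0.332  0.943 -0.002]
```

View pics/g16.png

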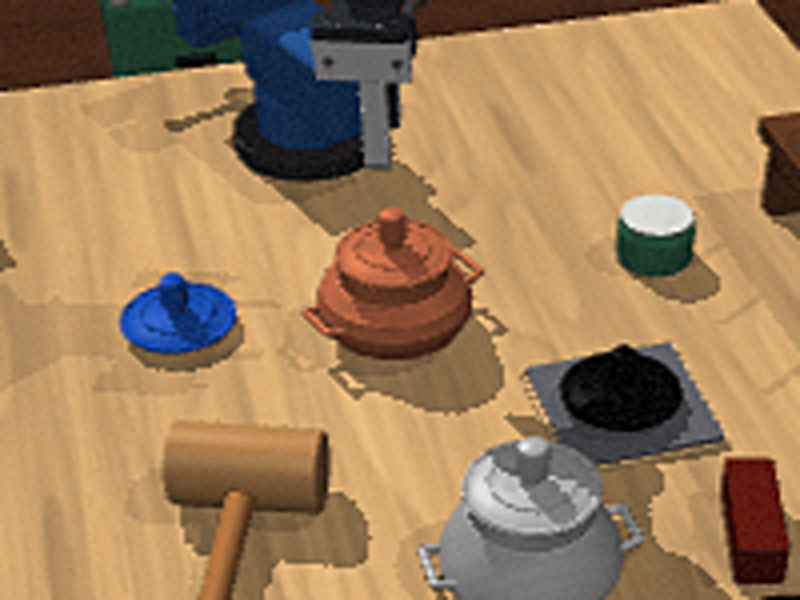

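The copper lid is seated on the copper pot at crop (393,250). Going back for the black lid on the pad (582,174.3).

Emit:
{"name": "carry_out", "arguments": {"commands": [{"delta_pos": [0, -0.7, 1.4], "dr": [0, 0, 0], "jaw": 6}, {"delta_pos": [0, -1.8, 3.5], "dr": [0, 0, 0], "jaw": 6}, {"delta_pos": [0, -1.9, 3.6], "dr": [0, 0, 0], "jaw": 6}, {"delta_pos": [0, -1.9, 3.6], "dr": [0, 0, 0], "jaw": 6}, {"delta_pos": [0, -1.9, 3.6], "dr": [0, 0, 0], "jaw": 6}, {"delta_pos": [0, -1.3, 2.5], "dr": [0, 0, 0], "jaw": 6}, {"delta_pos": [0, -0.6, 1.2], "dr": [0, 0, 0], "jaw": 6}, {"delta_pos": [0, 0, 0], "dr": [0, 0, 0], "jaw": 6}]}}

```text
clock: 42.6
eef_pos: [583.3, 173.4, 191.8]
ee_rot: [0.12, 0.697, -0.12, 0.697]
force: [0.6, 0.6, 0.5]
finger_gap: 0.636
```

Emit:
{"name": "carry_out", "arguments": {"commands": [{"delta_pos": [1.5, 0, 0], "dr": [0, 0, 0], "jaw": 6}, {"delta_pos": [3.0, 0, 0], "dr": [0, 0, 0], "jaw": 6}, {"delta_pos": [3.5, 0, 0], "dr": [0, 0, 0], "jaw": 6}, {"delta_pos": [3.0, 0, 0], "dr": [0, 0, 0], "jaw": 6}, {"delta_pos": [1.0, 0, 0], "dr": [0, 0, 0], "jaw": 6}, {"delta_pos": [0, 0, 0], "dr": [0, 0, 0], "jaw": 6}, {"delta_pos": [0, 0, 0], "dr": [0, 0, 0], "jaw": 6}, {"delta_pos": [0, 0, 0], "dr": [0, 0, 0], "jaw": 6}]}}

```text
clock: 43.4
eef_pos: [583.6, 175.9, 74.9]
ee_rot: [0.12, 0.696, -0.118, 0.698]
force: [-0.2, -0.2, 0.8]
finger_gap: 0.638
```

Run:
```python
from h import *
im=ctrl.get_image('side'); cv2.imwrite('pics/g17.png',cv2.resize(im[60:210,200:400],None,fx=4,fy=4,interpolation=2))
for i in range(2): ctrl.get_image('top')
delta(582,174.3,50)
```

```text
t 43.55 pos [583.3 175.5  74.3] gap 0.637 force [0.4 0.2 0. ] delta cm [ 2.43 -0.16 -0.09] len 24.0
toolx [ 0.003  0.001 -1.   ] y [0.332 0.943 0.002]
```

View pics/g17.png

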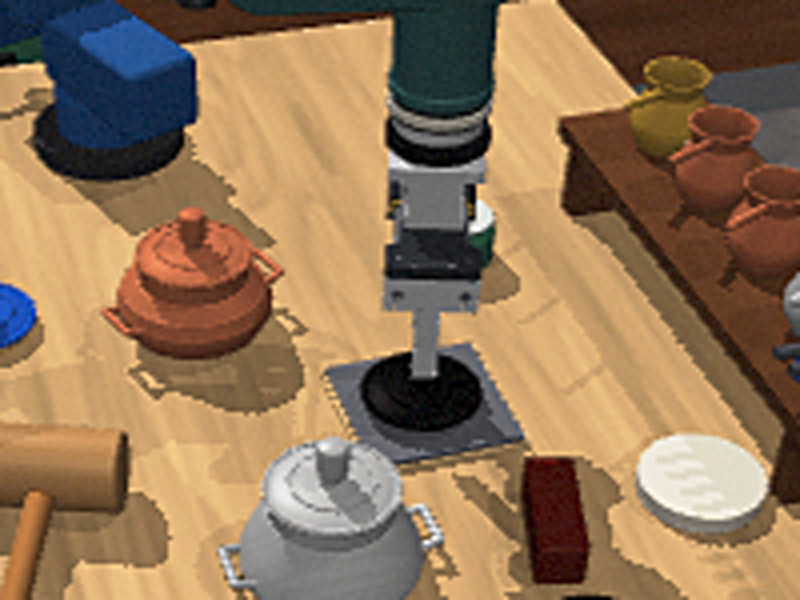

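The gripper is over the black lid at crop (425,385). Down 24 mm and grip.

Emit:
{"name": "carry_out", "arguments": {"commands": [{"delta_pos": [1.0, -0.15, -0.1], "dr": [0, 0, 0], "jaw": 6}, {"delta_pos": [1.0, 0, 0], "dr": [0, 0, 0], "jaw": 6}, {"delta_pos": [0.4, 0, 0], "dr": [0, 0, 0], "jaw": 6}, {"delta_pos": [0, 0, 0], "dr": [0, 0, 0], "jaw": 6}, {"delta_pos": [0, 0, 0], "dr": [0, 0, 0], "jaw": 6}, {"delta_pos": [0, 0, 0], "dr": [0, 0, 0], "jaw": 4}, {"delta_pos": [0, 0, 0], "dr": [0, 0, 0], "jaw": 3}, {"delta_pos": [0, 0, 0], "dr": [0, 0, 0], "jaw": 2.5}]}}

```text
clock: 44.35
eef_pos: [581.2, 174.2, 48.9]
ee_rot: [0.119, 0.697, -0.119, 0.697]
force: [-0.2, 0.1, 0.4]
finger_gap: 0.417
```

Emit:
{"name": "carry_out", "arguments": {"commands": [{"delta_pos": [0, 0, 0], "dr": [0, 0, 0], "jaw": 2}, {"delta_pos": [0, 0, 0], "dr": [0, 0, 0], "jaw": 1}, {"delta_pos": [0, 0, 0], "dr": [0, 0, 0], "jaw": 1}, {"delta_pos": [0, 0, 0], "dr": [0, 0, 0], "jaw": 1}, {"delta_pos": [0, 0, 0], "dr": [0, 0, 0], "jaw": 1}]}}

```text
clock: 44.85
eef_pos: [581.0, 174.3, 48.6]
ee_rot: [0.119, 0.697, -0.119, 0.697]
force: [0.2, 0.2, 1.1]
finger_gap: 0.245
```

Emit:
{"name": "carry_out", "arguments": {"commands": [{"delta_pos": [-0.5, 0, 0], "dr": [0, 0, 0], "jaw": 1}, {"delta_pos": [-1.5, 0, 0], "dr": [0, 0, 0], "jaw": 1}, {"delta_pos": [-3.0, 0, 0], "dr": [0, 0, 0], "jaw": 1}, {"delta_pos": [-3.5, 0, 0], "dr": [0, 0, 0], "jaw": 1}, {"delta_pos": [-3.5, 0, 0], "dr": [0, 0, 0], "jaw": 1}, {"delta_pos": [-2.5, 0, 0], "dr": [0, 0, 0], "jaw": 1}, {"delta_pos": [0, 0, 0], "dr": [0, 0, 0], "jaw": 1}, {"delta_pos": [0, 0, 0], "dr": [0, 0, 0], "jaw": 1}]}}

```text
clock: 45.65
eef_pos: [580.9, 174.1, 193.8]
ee_rot: [0.119, 0.697, -0.119, 0.697]
force: [-0.6, -0.0, -3.6]
finger_gap: 0.244
```

Run:
```python
from h import *
im=ctrl.get_image('top'); s=7
x0,y0,c,z=275,120,(587.7,-154.4),62
a=cv2.resize(im[y0:y0+85,x0:x0+100],None,fx=s,fy=s,interpolation=cv2.INTER_CUBIC)
a=np.clip(a.astype(float)*1.6+20,0,255).astype(np.uint8)
for r in (46,43):
        q=(proj('top',circ(r,z)+np.array([c[0],c[1],0]))+.5-[x0,y0])*s
        cv2.polylines(a,[q.astype(np.int32)],True,(255,0,255) if r==46 else (0,255,0),1)
cv2.imwrite('pics/rim4.png',a)
im=ctrl.get_image('side'); cv2.imwrite('pics/g18.png',im)
for i in range(3): ctrl.get_image('top')
delta(587.6,-154.3,90.6)
```

```text
t 45.90 pos [579.9 173.9 191.1] gap 0.246 force [-0.1 -0.1 -3. ] delta cm [ 10.07 -30.68  11.67] len 343.0
toolx [-0.004 -0.001 -1.   ] y [ 0.332  0.943 -0.002]
```

View pics/rim4.png

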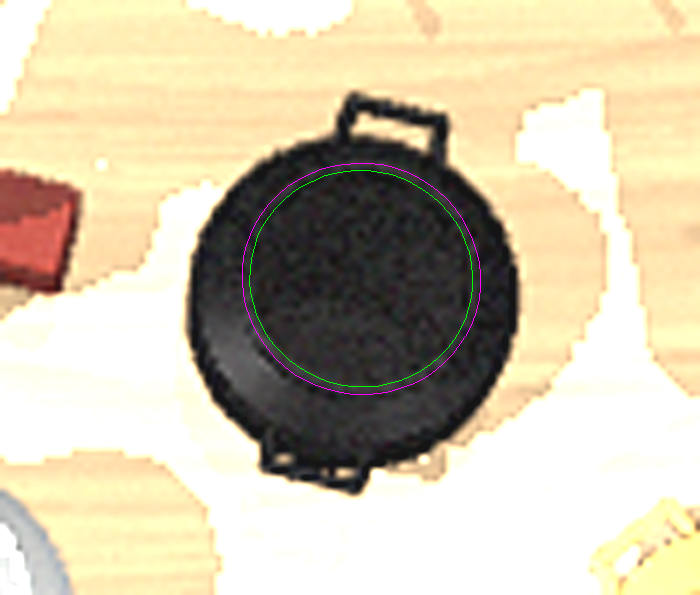

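View pics/g18.png

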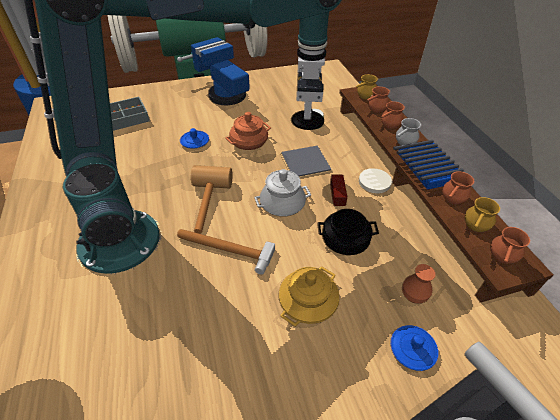

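The black pot's mouth is open at side (347,222), and the predicted ring sits plausibly inside the brightened dark pot. The lid is held level at (308,118). Carrying.

Emit:
{"name": "carry_out", "arguments": {"commands": [{"delta_pos": [0, -1.5, 0.6], "dr": [0, 0, 0], "jaw": 1}, {"delta_pos": [0, -4.0, 1.5], "dr": [0, 0, 0], "jaw": 1}, {"delta_pos": [0, -4.0, 1.5], "dr": [0, 0, 0], "jaw": 1}, {"delta_pos": [0, -4.0, 1.5], "dr": [0, 0, 0], "jaw": 1}, {"delta_pos": [0, -4.0, 1.5], "dr": [0, 0, 0], "jaw": 1}, {"delta_pos": [0, -4.0, 1.5], "dr": [0, 0, 0], "jaw": 1}, {"delta_pos": [0, -4.0, 1.5], "dr": [0, 0, 0], "jaw": 1}, {"delta_pos": [0, -3.5, 1.4], "dr": [0, 0, 0], "jaw": 1}]}}

```text
clock: 46.7
eef_pos: [587.3, -139.2, 193.0]
ee_rot: [0.119, 0.697, -0.12, 0.697]
force: [1.1, -0.7, -1.6]
finger_gap: 0.247
```

Emit:
{"name": "carry_out", "arguments": {"commands": [{"delta_pos": [0, -1.7, 0.7], "dr": [0, 0, 0], "jaw": 1}, {"delta_pos": [0, 0, 0], "dr": [0, 0, 0], "jaw": 1}, {"delta_pos": [1.5, 0, 0], "dr": [0, 0, 0], "jaw": 1}, {"delta_pos": [2.5, 0, 0], "dr": [0, 0, 0], "jaw": 1}, {"delta_pos": [2.0, 0, 0], "dr": [0, 0, 0], "jaw": 1}, {"delta_pos": [1.0, 0, 0], "dr": [0, 0, 0], "jaw": 1}, {"delta_pos": [0, 0, 0], "dr": [0, 0, 0], "jaw": 1}, {"delta_pos": [0, 0, 0], "dr": [0, 0, 0], "jaw": 1}]}}

```text
clock: 47.5
eef_pos: [589.6, -153.3, 123.8]
ee_rot: [0.119, 0.697, -0.119, 0.697]
force: [0.2, 0.2, -1.6]
finger_gap: 0.249
```

Run:
```python
from h import *
for i in range(5): ctrl.get_image('top')
delta(587.5,-154.3,90.6)
```

```text
t 47.75 pos [ 589.9 -154.4  124.8] gap 0.246 force [-0.5  0.3 -1.3] delta cm [ 3.42 -0.07 -0.24] len 34.0
toolx [ 0.002 -0.001 -1.   ] y [0.332 0.943 0.   ]
```

Emit:
{"name": "carry_out", "arguments": {"commands": [{"delta_pos": [0.8, 0, -0.2], "dr": [0, 0, 0], "jaw": 1}, {"delta_pos": [0.8, 0, 0], "dr": [0, 0, 0], "jaw": 1}, {"delta_pos": [0.4, 0, 0], "dr": [0, 0, 0], "jaw": 1}, {"delta_pos": [0, 0, 0], "dr": [0, 0, 0], "jaw": 1}, {"delta_pos": [0, 0, 0], "dr": [0, 0, 0], "jaw": 1}, {"delta_pos": [0, 0, 0], "dr": [0, 0, 0], "jaw": 1}]}}

```text
clock: 48.35
eef_pos: [587.6, -153.7, 103.7]
ee_rot: [0.119, 0.697, -0.119, 0.697]
force: [-0.2, 0.1, -2.4]
finger_gap: 0.249
```

Run:
```python
from h import *
im=ctrl.get_image('side'); a=cv2.resize(im[130:280,240:440],None,fx=4,fy=4,interpolation=2); a=np.clip(a.astype(float)*1.6+25,0,255).astype(np.uint8); cv2.imwrite('pics/g19.png',a)
delta(587.5,-154.3,90.6)
```

```text
t 48.40 pos [ 587.6 -153.7  103.9] gap 0.246 force [ 0.2 -0.3 -1.8] delta cm [ 1.33 -0.06  0.01] len 13.0
toolx [ 0.001 -0.    -1.   ] y [0.332 0.943 0.   ]
```

View pics/g19.png

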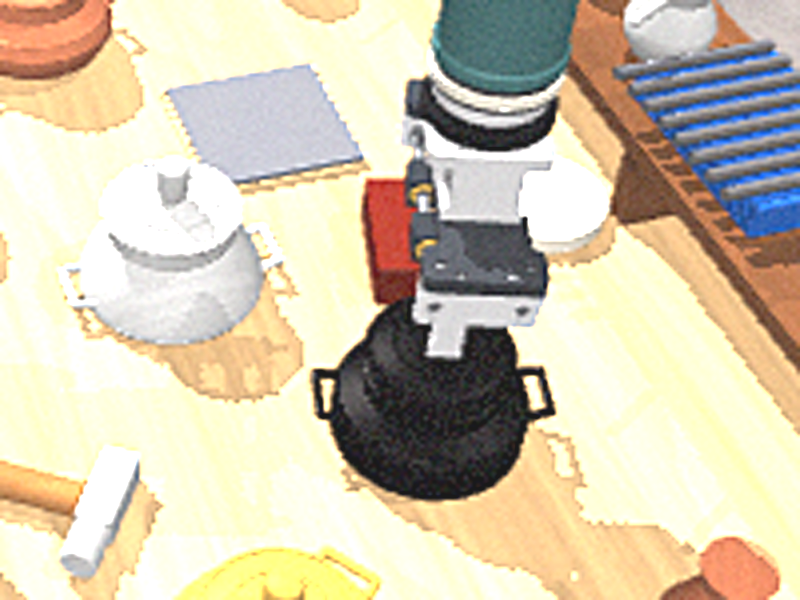

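The black lid is level and centred over the black pot at crop (440,350). Lowering.

Emit:
{"name": "carry_out", "arguments": {"commands": [{"delta_pos": [0.4, -0.05, 0], "dr": [0, 0, 0], "jaw": 1}, {"delta_pos": [0.4, 0, 0], "dr": [0, 0, 0], "jaw": 1}, {"delta_pos": [0.3, 0, 0], "dr": [0, 0, 0], "jaw": 1}, {"delta_pos": [0, 0, 0], "dr": [0, 0, 0], "jaw": 1}, {"delta_pos": [0, 0, 0], "dr": [0, 0, 0], "jaw": 1}, {"delta_pos": [0.1, 0, 0], "dr": [0, 0, 0], "jaw": 1}, {"delta_pos": [0, 0, 0], "dr": [0, 0, 0], "jaw": 1}, {"delta_pos": [0, 0, 0], "dr": [0, 0, 0], "jaw": 1}]}}

```text
clock: 49.2
eef_pos: [587.3, -154.1, 91.6]
ee_rot: [0.119, 0.697, -0.119, 0.697]
force: [0.4, -0.4, -2.2]
finger_gap: 0.248
```

Emit:
{"name": "carry_out", "arguments": {"commands": [{"delta_pos": [0.1, 0, 0], "dr": [0, 0, 0], "jaw": 1}, {"delta_pos": [0, 0, 0], "dr": [0, 0, 0], "jaw": 1}, {"delta_pos": [0, 0, 0], "dr": [0, 0, 0], "jaw": 1}]}}

```text
clock: 49.5
eef_pos: [587.3, -154.2, 90.7]
ee_rot: [0.119, 0.697, -0.119, 0.697]
force: [0.4, 0.6, -1.3]
finger_gap: 0.246
```

Emit:
{"name": "carry_out", "arguments": {"commands": [{"delta_pos": [0.1, 0, 0], "dr": [0, 0, 0], "jaw": 1}, {"delta_pos": [0, 0, 0], "dr": [0, 0, 0], "jaw": 1}, {"delta_pos": [0, 0, 0], "dr": [0, 0, 0], "jaw": 1}]}}

```text
clock: 49.8
eef_pos: [587.4, -154.1, 90.6]
ee_rot: [0.119, 0.697, -0.119, 0.697]
force: [-2.2, 1.0, 4.6]
finger_gap: 0.247
```

Seated contact at 90.6 as predicted. Releasing and retreating.

Emit:
{"name": "carry_out", "arguments": {"commands": [{"delta_pos": [-0.05, 0, 0], "dr": [0, 0, 0], "jaw": 1}, {"delta_pos": [0, 0, 0], "dr": [0, 0, 0], "jaw": 2.8}, {"delta_pos": [0, 0, 0], "dr": [0, 0, 0], "jaw": 4}, {"delta_pos": [0, 0, 0], "dr": [0, 0, 0], "jaw": 6}, {"delta_pos": [0, 0, 0], "dr": [0, 0, 0], "jaw": 6}, {"delta_pos": [0, 0, 0], "dr": [0, 0, 0], "jaw": 6}, {"delta_pos": [0, 0, 0], "dr": [0, 0, 0], "jaw": 6}]}}

```text
clock: 50.5
eef_pos: [587.2, -154.0, 89.8]
ee_rot: [0.119, 0.697, -0.119, 0.697]
force: [0.7, 0.6, -0.4]
finger_gap: 0.635
```

Emit:
{"name": "carry_out", "arguments": {"commands": [{"delta_pos": [-1.0, 0, 0], "dr": [0, 0, 0], "jaw": 6}, {"delta_pos": [-3.0, 0, 0], "dr": [0, 0, 0], "jaw": 6}, {"delta_pos": [-3.0, 0, 0], "dr": [0, 0, 0], "jaw": 6}, {"delta_pos": [-3.0, 0, 0], "dr": [0, 0, 0], "jaw": 6}, {"delta_pos": [-2.0, 0, 0], "dr": [0, 0, 0], "jaw": 6}, {"delta_pos": [0, 0, 0], "dr": [0, 0, 0], "jaw": 6}, {"delta_pos": [0, 0, 0], "dr": [0, 0, 0], "jaw": 6}]}}

```text
clock: 51.2
eef_pos: [587.3, -154.1, 210.3]
ee_rot: [0.119, 0.697, -0.119, 0.697]
force: [-0.4, -0.2, -0.1]
finger_gap: 0.637
```

Emit:
{"name": "carry_out", "arguments": {"commands": [{"delta_pos": [0, 2.0, -2.0], "dr": [0, 0, 0], "jaw": 6}, {"delta_pos": [0, 3.0, -3.0], "dr": [0, 0, 0], "jaw": 6}, {"delta_pos": [0, 3.0, -3.0], "dr": [0, 0, 0], "jaw": 6}, {"delta_pos": [0, 3.0, -3.0], "dr": [0, 0, 0], "jaw": 6}, {"delta_pos": [0, 3.0, -3.0], "dr": [0, 0, 0], "jaw": 6}, {"delta_pos": [0, 3.0, -3.0], "dr": [0, 0, 0], "jaw": 6}, {"delta_pos": [0, 3.0, -3.0], "dr": [0, 0, 0], "jaw": 6}, {"delta_pos": [0, 0, 0], "dr": [0, 0, 0], "jaw": 6}]}}

```text
clock: 52.0
eef_pos: [462.0, 104.7, 208.1]
ee_rot: [0.117, 0.699, -0.117, 0.696]
force: [0.9, -0.9, 0.4]
finger_gap: 0.639
```

Run:
```python
from h import *
vis={}
for n in CAM:
    im=ctrl.get_image(n); cv2.imwrite(f'pics/end_{n}.png',im)
T={'copper':(433,335,74),'brass':(425.5,-309.1,62),'tinned':(462.3,25.7,74),'black':(587.6,-154.3,62)}
for k,p in T.items():
    ms={}
    for n in CAM:
        q=proj(n,[p])[0]
        for d in ctrl.regions_of(n,'lid_'+k):
            m=d['pixels']; b=d['bbox']
            if b[0]<q[0]<b[2] and b[1]<q[1]<b[3] and m.sum()>150: ms[n]=m.astype(float); break
    for n in ms: x,f=fit({n:ms[n]},p,p[2]); print(k,n,(x-p[:2]).round(1),round(f),ms[n].sum(),sil(n,np.array(p)).sum().round())
delta(0,0,0)
```

```text
copper top [1.8 0.7] 247 915.0 1158.0
copper side [ 0.1 -0.7] 34 425.0 453.0
brass top [0.1 0.1] 35 1123.0 1147.0
brass side [-1.3 -0.8] 58 1331.0 1385.0
tinned top [-0.7 -2.7] 413 728.0 1143.0
tinned side [-1.2  0.2] 39 675.0 706.0
black top [1.6 0.2] 45 1031.0 1073.0
black side [ 0.5 -0.5] 34 888.0 903.0
t 52.50 pos [465.3 100.2 209.8] gap 0.635 force [-0.3  1.  -1. ] delta cm [ 20.99 -24.98 -40.51] len 520.0
toolx [-0.  0. -1.] y [ 0.334  0.943 -0.   ]
```

View pics/end_side.png

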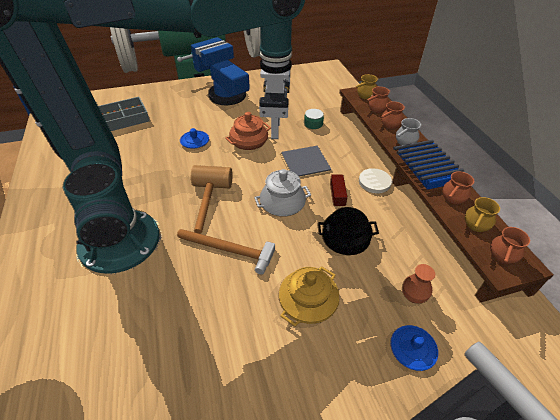

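View pics/end_top.png

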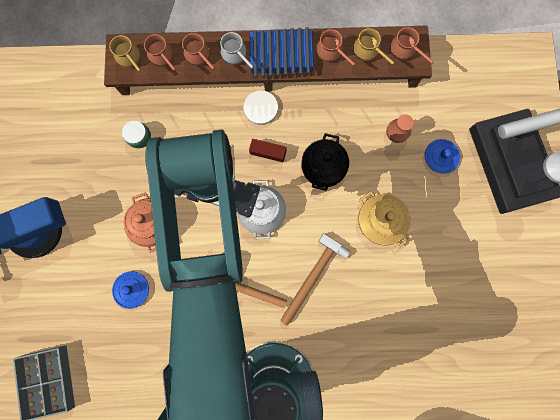

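All four lids are on their own pots, within about 2 mm of the expected poses. The larger "top" residuals for copper and tinned come from the arm covering them. The arm is clear at z ≈ 210, so I'm handing in.

Emit:
{"name": "carry_out", "arguments": {"commands": [{"delta_pos": [0, 0, 0], "dr": [0, 0, 0], "jaw": 6}, {"delta_pos": [0, 0, 0], "dr": [0, 0, 0], "jaw": 6}, {"delta_pos": [0, 0, 0], "dr": [0, 0, 0], "jaw": 6}]}}

```text
clock: 52.8
eef_pos: [465.0, 101.0, 210.0]
ee_rot: [0.119, 0.697, -0.119, 0.697]
force: [0.3, 0.6, 0.2]
finger_gap: 0.638
```

Run:
```python
from plant import ctrl
print(ctrl.finish_job())
```

```text
the job is handed in; nothing more can be done
None
```

All four lids are on the pots of their own metal, and I handed the job in at 52.8 s of the 122 s allowed. The hand-in gave no verdict.

**What I did:** The black lid went onto the felt pad first. The tinned, brass and copper lids then went onto their own pots, and the black lid went from the pad to the black pot. I lowered each lid until a light contact of about 5 N at the expected seating height before letting go. Only the four lids were gripped; the blue look-alikes were left alone.

**Last checks:**
- **Lid positions:** The final silhouette fits from the side camera put every lid within about 1.5 mm of its expected position. The top camera agrees to under 2 mm for brass, black and copper.
- **Weaker fits:** The arm partly covered the copper and tinned lids in the last top picture. The tinned fit there was 2.7 mm off with a large residual, so for those two I relied on the side camera.
- **Pots:** I did not measure the pots separately at the end. The lid positions and the final pictures show no pot shifted.
- **Black pot:** Its rim was too dark to check directly, but the lid seated at the predicted height.

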